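# Load the pull-out tray of the shelf riser and put the spices back

### The job

Put the groceries away. Pull the white tray under the wooden shelf riser out to its stop, slide every flat tin up the tray's ramp and onto its floor (push the tins, do not lift them: they are too wide to grip), then push the loaded tray fully home; also stand every spice container that is out on the counter upright in the slot on top of the riser that has the colour of its cap. Leave the white salt box and the lemon where they are.

Things in the scene. Friction and masses are not known exactly. Their poses are not given: they have to be found in the camera images.
- riser: low wooden shelf riser, fixed to the counter: board 150 (x) x 400 (y) x 16 mm, upper face 74 mm and underside 58 mm above the counter, on four legs 16 mm square near its corners. Origin: on the counter, 75 mm behind the board's front edge and 5 mm left of its middle; own x points away from the robot (the tray slides out along own -x), own y to the left
- tray (a joint): pull-out of the white tray under the riser, m: 0 fully home, 0.13 out at its stop. Moves with about 3 N of friction and stays where it is left
- tray_handle (a point): middle of the tray's steel grip bar: 11 mm thick (riser's x), 100 mm long (y), 14 mm high, centre 58 mm above the counter and 50 mm in front of the tray's front panel (31 mm high); free on both sides and above: pinch it from above across its 11 mm. Thin legs 40 mm either side of the middle run down and back to the panel. Moves with the tray; axes as the riser's
- tray_floor (a point): point on the tray's flat floor, 8 mm above the counter, on the centre line of the tins' lane; moves with the tray, axes as the riser's. The lane runs along y, 116 mm wide in x between front panel (31 mm high) and rear rail (29 mm high). Flat floor from y = -0.145 m (right wall, 30 mm high) to +0.135 m (ramp top): room for three tins in a row
- ramp_top (a point): upper end of the ramp, where it meets the tray floor (8 mm above the counter), on the lane's centre line; axes as the riser's, moves with the tray. The rear rail begins 30 mm to the right of it with a 27 mm lead-in that flares back 13 mm towards it; the front panel goes on to the left along the whole ramp
- ramp_foot (a point): lower end of the black rubber ramp, flush with the counter, on the lane's centre line, 60 mm in y (to the left) from ramp_top. The ramp is part of the tray, 140 mm wide in x, rises 8 mm over 60 mm; tins go up it along own -y
- tin_a: flat round food tin, diameter 87 mm, 40 mm high, 0.23 kg; origin at the centre of its underside, z up. May be absent
- tin_b: flat round food tin like tin_a. May be absent
- tin_c: flat round food tin like tin_a. May be absent
- jar_black: round spice jar with a black cap, diameter 41 mm, 105 mm high, 0.11 kg, upright; origin at the centre of its underside, z up. Belongs in slot_black. May be absent
- jar_green: round spice jar with a green cap, diameter 41 mm, 108 mm high, 0.11 kg, upright; origin at the centre of its underside, z up. Belongs in slot_green. May be absent
- shaker: round glass shaker with a grey cap, diameter 44 mm up to 66 mm, then 34 mm, 90 mm high, 0.1 kg, upright; origin at the centre of its underside, z up. Belongs in slot_grey. May be absent
- slot_black: black square slot fixed on top of the riser: 60 x 60 mm outside, 54 x 54 mm inside, floor 3 mm thick, walls 14 mm high from its underside; origin at the centre of its underside, 74 mm above the counter
- slot_green: green slot, otherwise like slot_black
- slot_grey: grey slot, otherwise like slot_black
- salt_box: white salt box, 43 x 43 x 74 mm, to be left alone; origin at the centre of its underside
- lemon: lemon, 71 x 53 x 51 mm, to be left alone; origin at its underside
Mind the look-alikes: they are no part of the job. What is shaped like the tin_c but red is not meant.

How it is judged:
By the outcome, as a careful person would: the job done as asked, in the order asked, and still so for the second after the job is handed in, with the robot touching nothing.
Of tin_a, tin_b, tin_c only 2 to 3 are there at a start; the rules pass over those that are not, and their reading is None.
Of jar_black, jar_green, shaker only 2 to 3 are there at a start; the rules pass over those that are not, and their reading is None.
At some moment in a run one of tin_a, tin_b, tin_c may be knocked a few centimetres aside while the robot is not near it.
It also fails if it takes over 210 s, if anything falls off the work surface, if the arm or the gripper's body presses on something with over 40 N, if the wrist force passes 120 N, or if a joint passes its speed limit or range.

### The arm

A 6-joint arm with a two-finger parallel gripper is mounted at the origin on a cart in front of the work surface, level with it; the furniture and walls round the work are solid. World frame = base frame: x ahead of the robot, y to its left, z up, the work surface at z = 0. Lengths are in mm, angles in rad, forces in N, time in s.
With the tool pointing down it reaches from about 350 to 975 mm from the base axis. Payload 7.1 kg.
Tool frame: the origin (TCP) lies midway between the tips of the shut fingers; the grasp point (between the pads) lies 19 mm behind it (ctrl.grip_point_offset is the distance from the TCP to the grasp point, in mm); z points along the fingers, y is the line along which they close (so a half turn about z gives the same grasp; the last joint's range is limited). The gripper opens to 88 mm and grips with 3 to 60 N. Pads are 20 mm wide; open, the fingers measure 115 mm over their backs; the gripper's body (75 mm by 178 mm) begins 61 mm behind the grasp point.
Start: joints at [1.146, 0.423, 1.63, -0, 1.089, -0.019], TCP at [246.689, 574.238, 222.675] pointing down, gripper open.
Joint ranges: [-3, 3], [-0.9, 2.11], [0.09, 2.58], [-1.31, 4.45], [0.11, 2.69], [-2.54, 2.54]. Speed limits (rad/s): [2.39, 2.39, 3.01, 3.14, 3.14, 3.14].

### API

Orientations are given as a rotation vector (axis times angle).
In Python, from workcell import get_obs, optics, close_job, spotter, ctrl gives the robot as it stands. The module is installed in compiled form; this text tells all that it offers.
- The arm moves only by the tool move_arm, never from a script. Its argument "rows" is a list of rows, each a list of 5 numbers: the shift along the tool's x, y, z in cm, then the turn about the tool's z in degrees, then the opening in per cent of the stroke, from 0 (shut) to 100 (fully open). A call has 1 to 10 rows; each row shifts and turns the commanded pose from where the row before left it, along the tool's axes as they then stand; what a row does not reach is not made up. A row lasts 1/8 s, in which the tool goes at most 62.5 mm and 10.7 degrees, less where a joint would pass 70% of its speed; a pose out of reach is approached as far as the arm can. A call with a gripper value outside its range is refused whole. The fingers move at their own pace and stop on an object; the grip force is fixed at half the most. Time passes only in rows, so rows that do not move let the fingers close. It gives the time, the measured TCP pose, the force, the opening and the grip force at its end, in the units of the state.
- get_obs(): the state, without advancing time (a new reading comes with each control period).
- optics.get_image(name): name is "scene" or "top" or "wrist"; returns the picture (420x560x3 uint8, blue, green, red); there is no depth.
- optics.calibration(name): a dict with "camera_matrix" (3x3 intrinsics, pixels), "xyz" and "orientation" of the camera in the world. Camera axes: x right, y down, z forward; pixel columns grow to the right and rows downward; lengths in mm; the calibration is good to about 2 mm. The wrist camera is an equidistant fisheye: a pixel r from the principal point sees the ray r / f radians off the axis. A picture is of the moment at which its call begins: read the wrist's pose just before it. calibration takes no time and is no camera call; for the wrist camera it gives the pose at the moment of the call.
- close_job(): hands the job in; it is judged then, once.
Trained networks look in the newest picture that a camera, given by its name, has taken for a name from the list of things; names that differ only in an ending like _2 or _b are one class to them, and where a whole thing is asked for, a point or a joint stands for the part that bears it (a point fixed in the world has none). Each returns a list of dicts, best first, with "conf" (0 to 1); they miss things now and then, are a little off and sometimes report something else, mostly with a low value. They report only what shows in the picture. A call takes as long as a camera call. They do not tell look-alikes from the thing itself.
- spotter.find_in(camera, label): "point" ([column, row] in pixels, amid what is visible of it).
- spotter.regions_of(camera, label): "region" (420x560 bool, what is visible of it) and "point" ([column, row] in pixels, amid what is visible of it).
The state is a dict: "t": time; "qpos": joint angles; "qvel": joint speeds; "joint_torque": joint torques, N m; "ee_pos": TCP position; "orientation": TCP orientation; "ft_force": force on the tool from outside, world axes, zero at the start; "moment": the same for the moment, N m; "width": finger opening in mm; "grasp_force": force on a finger pad.
Only numpy, scipy, OpenCV 4.12 (cv2) and the standard library are available. Lean on these libraries where they do the work, as an engineer would, in place of code of your own. Each camera call takes 0.05 s, during which the arm holds its last target. There are 200 camera calls.

## Working session

There is one attempt and no reset: what is moved stays moved. The work goes in short steps, Python scripts to look and compute and a tool call to move; the robot and the scene stay as the last step left them, time stands still between calls to the robot, and variables do not carry over. Pictures are saved under pics/ and viewed, at most 14 in all, crops included, and the job is handed in when it is done.

Besides the shell and the picture viewer there is one more tool, called after "Emit:" as a command line: name --pt "numbers of a row" for each row, then --argument value for the rest. move_arm: Moves the arm, as the interface text tells. Its arguments: {"type":"object","properties":{"rows":{"type":"array","items":{"type":"array","items":{"type":"number"}}}},"required":["rows"]}

```bash
mkdir -p pics
cat > h.py <<'E'
import numpy as np, cv2
from scipy.spatial.transform import Rotation as R
from workcell import get_obs, optics, close_job, spotter, ctrl
def cal(c):
    k=optics.calibration(c); o=np.array(k["orientation"],float)
    r=R.from_rotvec(o).as_matrix() if o.size==3 else (R.from_quat(o).as_matrix() if o.size==4 else o)
    return np.array(k["camera_matrix"]),np.array(k["xyz"],float),r
def ray(c,p,K=None):
    K=K or cal(c); M,x,r=K
    u=(p[0]-M[0,2])/M[0,0]; v=(p[1]-M[1,2])/M[1,1]
    if c=="wrist":
        t=np.hypot(u,v); d=np.array([np.sin(t)*u/t,np.sin(t)*v/t,np.cos(t)]) if t>0 else np.array([0,0,1.])
    else: d=np.array([u,v,1.])
    return x,r@d
def at(c,p,z,K=None):
    x,d=ray(c,p,K); return x+d*(z-x[2])/d[2]
def proj(c,P,K=None):
    M,x,r=K or cal(c); q=r.T@(np.array(P,float)-x)
    if c=="wrist":
        t=np.arctan2(np.hypot(q[0],q[1]),q[2]); s=t/np.hypot(q[0],q[1]); u,v=q[0]*s,q[1]*s
    else: u,v=q[0]/q[2],q[1]/q[2]
    return np.array([M[0,0]*u+M[0,2],M[1,1]*v+M[1,2]])
def tool(d,turn=0):
    o=get_obs(); return R.from_rotvec(o["orientation"]).as_matrix().T@np.array(d)/10
E
python3 - <<'E'
from h import *
o=get_obs(); print({k:np.round(v,3) for k,v in o.items()})
print(R.from_rotvec(o["orientation"]).as_matrix().round(3), ctrl.grip_point_offset)
for c in("scene","top","wrist"):
    cv2.imwrite(f"pics/{c}0.png",optics.get_image(c)); print(c,[x.round(2) for x in cal(c)])
H=dict(tin_a=40,jar_black=105,jar_green=108,shaker=90,slot_black=88,slot_green=88,slot_grey=88,salt_box=74,lemon=50,tray_handle=58,ramp_foot=0,ramp_top=8)
for n,z in H.items():
    for d in spotter.find_in("top",n): print(n,round(d["conf"],2),np.round(d["point"]),at("top",d["point"],z).round()[:2])
E
```

```text
{'t': np.float64(0.0), 'qpos': array([ 1.146,  0.424,  1.631, -0.   ,  1.089, -0.019]), 'qvel': array([-0.   ,  0.   ,  0.   ,  0.002, -0.   , -0.   ]), 'joint_torque': array([ 1.0000e-03, -5.4462e+01, -2.7367e+01,  6.4000e-02,  2.3000e-02,
       -0.0000e+00]), 'ee_pos': array([246.473, 573.722, 221.881]), 'orientation': array([-6.330e-01, -3.077e+00,  2.000e-03]), 'ft_force': array([-0.736, -0.775, -0.827]), 'moment': array([-0.003,  0.046, -0.009]), 'grasp_force': np.float64(0.0), 'width': np.float64(87.706)}
[[-0.919  0.395 -0.001]
 [ 0.395  0.919 -0.001]
 [ 0.    -0.002 -1.   ]] 18.700000000000003
scene [array([[544.71,   0.  , 277.59],
       [  0.  , 544.71, 215.06],
       [  0.  ,   0.  ,   1.  ]]), array([-811.98, -737.07,  940.1 ]), array([[ 0.49, -0.43,  0.76],
       [-0.87, -0.24,  0.43],
       [ 0.  , -0.87, -0.49]])]
top [array([[521.41,   0.  , 283.29],
       [  0.  , 521.41, 212.89],
       [  0.  ,   0.  ,   1.  ]]), array([ 2.6982e+02, -1.0700e+00,  1.2878e+03]), array([[ 0.01, -0.98,  0.19],
       [-1.  , -0.  ,  0.02],
       [-0.02, -0.19, -0.98]])]
wrist [a
[... 170 characters left out ...]
[ 0.92, -0.38, -0.1 ],
       [-0.  ,  0.25, -0.97]])]
tin_a 0.65 [132. 218.] [505. 392.]
tin_a 0.64 [192. 191.] [573. 247.]
tin_a 0.64 [214. 294.] [321. 185.]
tin_a 0.63 [173. 252.] [421. 287.]
jar_black 0.88 [440. 212.] [ 508. -341.]
jar_green 0.72 [441. 185.] [ 570. -346.]
shaker 0.76 [438. 252.] [ 418. -336.]
slot_black 0.96 [310. 146.] [673. -43.]
slot_green 0.79 [266. 140.] [689.  63.]
slot_grey 0.8 [362. 150.] [ 662. -168.]
slot_grey 0.59 [319. 182.] [584. -64.]
salt_box 0.74 [430. 288.] [ 336. -317.]
lemon 0.89 [172. 142.] [696. 300.]
lemon 0.63 [309. 146.] [685. -41.]
tray_handle 0.96 [322. 183.] [587. -72.]
ramp_foot 0.6 [320. 182.] [606. -72.]
ramp_top 0.72 [317. 184.] [597. -63.]
```

View pics/top0.png

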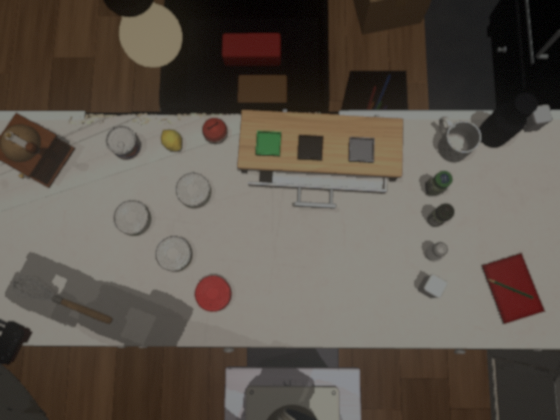

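View pics/scene0.png

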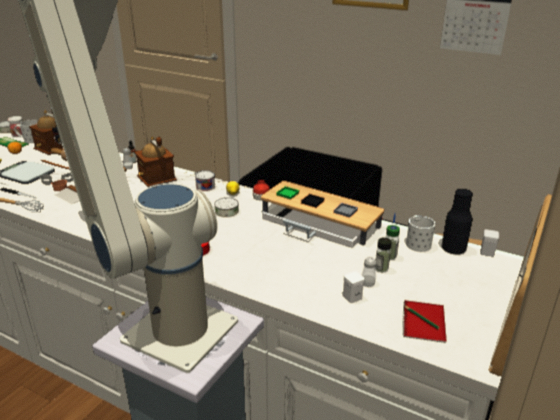

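The top view shows three white tins at (132,218), (192,190) and (173,253). The red look-alike is at (213,294). The riser board spans columns 238–403 and rows 112–178, with the handle bar at (315,205). The black jar, green jar and shaker stand on the right near column 440. Next I'll fit the riser pose.

Run:
```python
from h import *
im=optics.get_image("top"); K=cal("top")
for n,z in(("riser",74),("tray_handle",65)):
    for d in spotter.regions_of("top",n)[:2]:
        m=d["region"]; ys,xs=np.nonzero(m)
        W=np.array([at("top",p,z,K)[:2] for p in zip(xs,ys)],np.float32)
        (c,s,a)=cv2.minAreaRect(W); print(n,round(d["conf"],2),xs.min(),xs.max(),ys.min(),ys.max(),np.round(c),np.round(s),round(a,1))
hsv=cv2.cvtColor(im,cv2.COLOR_BGR2HSV)
m=((hsv[...,0]<25)&(hsv[...,1]>70)&(hsv[...,2]>110)).astype(np.uint8); m[:, :225]=0;m[:,415:]=0;m[:108]=0;m[190:]=0
n,l,st,_=cv2.connectedComponentsWithStats(m); i=1+st[1:,4].argmax(); ys,xs=np.nonzero(l==i)
W=np.array([at("top",p,74,K)[:2] for p in zip(xs,ys)],np.float32); r=cv2.minAreaRect(W);print(r,st[i]); print(cv2.boxPoints(r))
cv2.imwrite("pics/crop1.png",cv2.resize(im[100:225,225:420],None,fx=4,fy=4,interpolation=2))
for d in ("salt_box","jar_black","jar_green","shaker"):
    for e in spotter.find_in("top",d): print(d,np.round(e["point"]),at("top",e["point"],50).round())
```

```text
riser 0.56 155 192 236 271 [412. 278.] [87. 80.] 46.7
((685.9067993164062, -68.20388793945312), (396.7052917480469, 147.51129150390625), 86.73651885986328) [ 238  111  165   66 7317]
[[ 600.979   -262.03613]
 [ 748.2511  -270.4336 ]
 [ 770.8346   125.62836]
 [ 623.5625   134.02582]]
salt_box [319. 182.] [592. -66.  50.]
salt_box [439. 255.] [ 415. -348.   50.]
salt_box [431. 286.] [ 341. -326.   50.]
jar_black [439. 212.] [ 518. -354.   50.]
jar_green [439. 186.] [ 583. -357.   50.]
jar_green [131. 219.] [501. 391.  50.]
jar_green [432. 284.] [ 345. -329.   50.]
shaker [438. 251.] [ 424. -347.   50.]
shaker [361. 149.] [ 678. -169.   50.]
```

View pics/crop1.png

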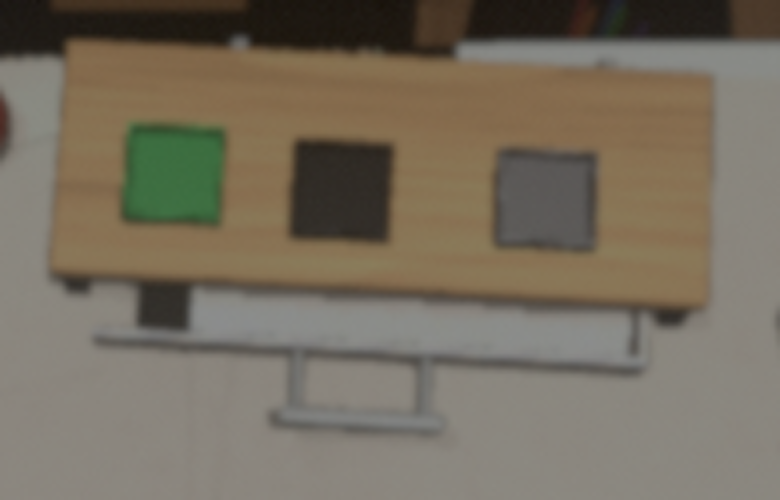

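The crop shows the board with green, black and grey slots from left to right. The tray front panel runs along row 345, and the handle bar is centred at about crop (357,420). The riser yaw is about -3.3°.

```bash
cat >> h.py <<'E'
YAW=np.radians(-3.27); RX=np.array([np.cos(YAW),np.sin(YAW)]); RY=np.array([-np.sin(YAW),np.cos(YAW)]); RO=np.array([686.3,-63.])
def w2r(p): d=np.array(p)[:2]-RO; return np.array([d@RX,d@RY])
def r2w(p): return RO+p[0]*RX+p[1]*RY
def go(P,yaw=-3.27):
    """rows data: turn (deg, tool z) then total shift in tool axes (cm), yaw = world heading of tool y"""
    o=get_obs(); m=R.from_rotvec(o["orientation"]).as_matrix(); y=m[:,1]; now=np.degrees(np.arctan2(y[1],y[0]))
    turn=-((yaw-now+180)%360-180); a=np.radians(yaw); ty=np.array([np.cos(a),np.sin(a),0]); tz=np.array([0,0,-1.]); tx=np.cross(ty,tz)
    d=np.array(P)-o["ee_pos"]; s=np.array([d@tx,d@ty,d@tz])/10
    print("t",round(float(o["t"]),1),"ee",o["ee_pos"].round(1),"turn",round(turn,1),"shift",s.round(2),"rows",int(np.ceil(np.linalg.norm(s)/6.2)))
E
python3 - <<'E'
from h import *
h=at("top",(314.3,205),65); print(h,w2r(h))
for p in ((138,330),(138,285),(190,285),(190,330),(95,335),(645,365)): q=at("top",(225+p[0]/4,100+p[1]/4),8);print(p,w2r(q).round())
for n in("green","black","grey"):
    print(n,[(w2r(at("top",d["point"],80)).round(),round(d["conf"],2)) for d in spotter.find_in("top","slot_"+n)])
go((*h[:2],200))
E
```

```text
[531.83968464 -53.29892062  65.        ] [-154.76218826    0.87466886]
(138, 330) [-92. 141.]
(138, 285) [-63. 143.]
(190, 285) [-61. 110.]
(190, 330) [-90. 108.]
(95, 335) [-97. 168.]
(645, 365) [ -97. -180.]
green [(array([-12., 120.]), 0.75)]
black [(array([-6., 21.]), 0.8), (array([-12., 364.]), 0.16)]
grey [(array([ -17., -102.]), 0.87)]
t 1.2 ee [246.7 574.3 222.7] turn 70.0 shift [-61.03  32.05   2.27] rows 12
```

Emit:
move_arm --pt "0 0 0 10 100" --pt "0 0 0 10 100" --pt "0 0 0 10 100" --pt "0 0 0 10 100" --pt "0 0 0 10 100" --pt "0 0 0 10 100" --pt "0 0 0 10 100"

```text
t: 2.12
ee_pos: [246.7, 574.2, 222.7]
orientation: [-2.29, -2.151, 0.0]
ft_force: [0.7, -0.3, -0.2]
width: 88.0
grasp_force: 0.0
```

Emit:
move_arm --pt "-5 2.6 0.2 0 100" --pt "-5 2.6 0.2 0 100" --pt "-5 2.6 0.2 0 100" --pt "-5 2.6 0.2 0 100" --pt "-5 2.6 0.2 0 100" --pt "-5 2.6 0.2 0 100" --pt "-5 2.6 0.2 0 100" --pt "-5 2.6 0.2 0 100" --pt "-5 2.6 0.2 0 100" --pt "-5 2.6 0.2 0 100"

```text
t: 3.38
ee_pos: [478.7, 58.5, 203.0]
orientation: [2.283, 2.157, 0.001]
ft_force: [-0.2, 0.6, -0.3]
width: 87.8
grasp_force: 0.0
```

Emit:
move_arm --pt "-5 2.6 0.2 0 50" --pt "-5 2.6 0.2 0 50" --pt "0 0 0 0 50" --pt "0 0 0 0 50"

```text
t: 3.88
ee_pos: [523.7, -42.4, 198.5]
orientation: [-2.284, -2.156, 0.001]
ft_force: [0.2, -0.3, 0.5]
width: 51.4
grasp_force: 0.0
```

Run:
```python
from h import *
K=cal("wrist"); cv2.imwrite("pics/w1.png",optics.get_image("wrist"))
o=get_obs();print(o["ee_pos"],o["width"],o["qpos"].round(2))
for d in spotter.regions_of("wrist","tray_handle")[:2]:
    print(d["conf"],d["point"],d["region"].sum())
print(at("wrist",spotter.find_in("wrist","tray_handle")[0]["point"],62,K)); print(proj("wrist",(531.8,-53.3,65),K))
```

```text
[523.53515278 -41.74138727 198.53938458] 47.138391269048185 [-0.1   0.31  1.87  0.    0.96 -0.05]
0.91 [349.2, 167.1] 9125
[589.40497395 -14.47972159  62.        ]
[291.55056364 209.51618821]
```

View pics/w1.png

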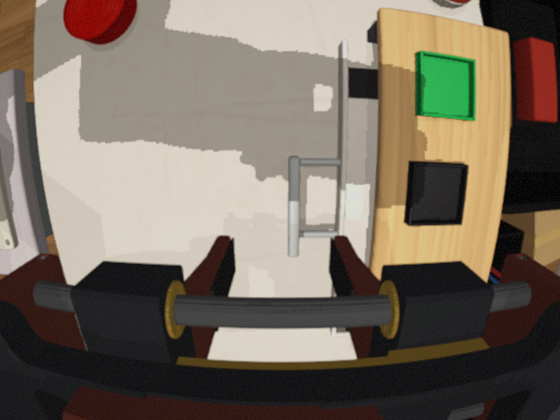

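The wrist view shows the handle bar from (294,158) to (294,256), which matches the prediction of (292,210).

Run:
```python
from h import *
K=cal("wrist"); a=at("wrist",(294,160),65,K);b=at("wrist",(294,254),65,K); c=(a+b)/2; d=a-b
print(c,np.hypot(*d[:2]),np.degrees(np.arctan2(-d[0],d[1])),w2r(c)); go((c[0],c[1],42))
```

```text
[534.29912935 -51.76909179  65.        ] 92.73085242337002 -2.6283247480841814 [-152.39401138    2.54229675]
t 4.0 ee [523.7 -41.3 198.7] turn 0.1 shift [-0.99  1.12 15.67] rows 3
```

Emit:
move_arm --pt "-1 1.1 0 0 50" --pt "0 0 5 0 50" --pt "0 0 5 0 50" --pt "0 0 3 0 50" --pt "0 0 2.6 0 50" --pt "0 0 0 0 0" --pt "0 0 0 0 0" --pt "0 0 0 0 0" --pt "0 0 0 0 0"

```text
t: 5.15
ee_pos: [535.0, -53.1, 43.8]
orientation: [2.283, 2.157, 0.001]
ft_force: [-0.7, -0.8, 5.0]
width: 10.5
grasp_force: 30.0
```

Emit:
move_arm --pt "0 -1 0 0 0" --pt "0 -1.5 0 0 0" --pt "0 -2 0 0 0" --pt "0 -2 0 0 0" --pt "0 -2 0 0 0" --pt "0 -2 0 0 0" --pt "0 -1.3 0 0 0" --pt "0 -0.7 0 0 0" --pt "0 0 0 0 0"

```text
t: 6.28
ee_pos: [432.6, -48.9, 46.4]
orientation: [2.258, 2.133, 0.044]
ft_force: [53.8, -2.5, -35.5]
width: 11.1
grasp_force: 30.0
```

Emit:
move_arm --pt "0 1 0 0 0" --pt "0 1 0 0 0" --pt "0 0 0 0 0"

```text
t: 6.65
ee_pos: [434.8, -48.7, 45.9]
orientation: [2.276, 2.152, 0.009]
ft_force: [2.4, -8.9, 34.7]
width: 10.8
grasp_force: 30.0
```

Run:
```python
from h import *
o=get_obs();print(o["ee_pos"],o["ft_force"],w2r(o["ee_pos"]))
im=optics.get_image("top"); cv2.imwrite("pics/top2.png",cv2.resize(im[90:320,90:410],None,fx=2.5,fy=2.5,interpolation=2))
```

```text
[434.80871382 -48.70212702  45.86808073] [ 2.41720563 -8.94764821 34.66149105] [-2.51897382e+02 -7.07935460e-02]
```

View pics/top2.png

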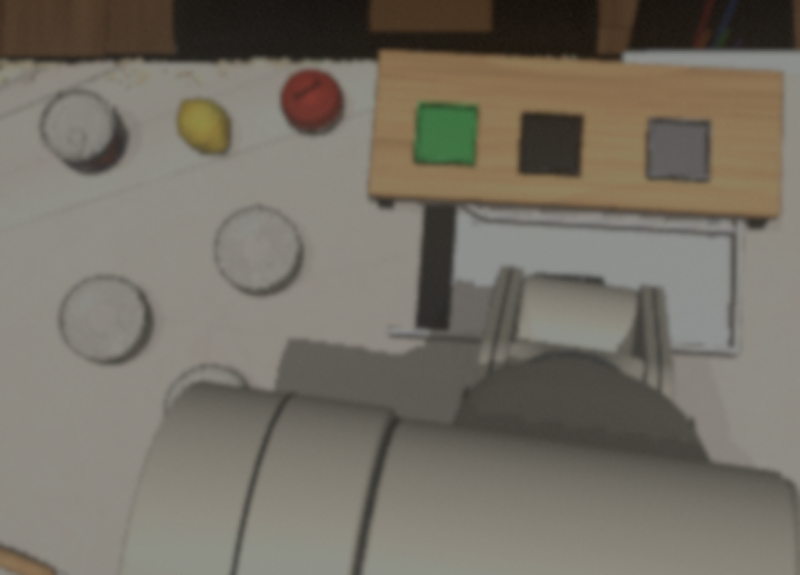

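The tray is out at its stop: floor and ramp are clear in front of the board, with the ramp top near crop column 455 and the panel's left end at column 390. I'll release, lift and look at the tins.

Emit:
move_arm --pt "0 0 0 0 50" --pt "0 0 0 0 50" --pt "0 0 0 0 50" --pt "0 0 -4 0 50" --pt "0 0 -5 0 50" --pt "4 0 -4 0 50" --pt "6 0 0 0 50" --pt "6 0 0 0 50" --pt "6 0 0 0 50" --pt "0 0 0 0 50"

```text
t: 7.95
ee_pos: [441.7, 175.8, 172.3]
orientation: [-2.277, -2.164, 0.0]
ft_force: [-0.2, -0.4, -0.4]
width: 44.0
grasp_force: 0.0
```

Run:
```python
from h import *
o=get_obs();print(o["ee_pos"],o["qpos"].round(2))
K=cal("wrist"); cv2.imwrite("pics/w2.png",optics.get_image("wrist"))
optics.get_image("top")
for c,k in(("top",cal("top")),("wrist",K)):
  for d in spotter.find_in(c,"tin_a"):
    p=at(c,d["point"],30 if c=="wrist" else 40,k)[:2]; print(c,round(d["conf"],2),np.round(d["point"]),p.round(),w2r(p).round())
  for n in("ramp_top","ramp_foot","tray_floor"):
    for d in spotter.find_in(c,n)[:1]: print(n,round(d["conf"],2),np.round(d["point"]),w2r(at(c,d["point"],8,k)).round())
```

```text
[441.65190164 175.77521795 172.2582231 ] [0.35 0.28 1.99 0.   0.87 0.4 ]
top 0.92 [127. 219.] [502. 405.] [-211.  457.]
top 0.71 [320. 203.] [542. -70.] [-143.  -15.]
ramp_top 0.69 [319. 202.] [-135.  -12.]
ramp_foot 0.87 [323. 205.] [-142.  -23.]
tray_floor 0.81 [319. 205.] [-141.  -13.]
wrist 0.69 [166. 186.] [327. 193.] [-374.  235.]
wrist 0.67 [413. 116.] [574. 251.] [-130.  307.]
wrist 0.66 [249.  75.] [417. 294.] [-289.  341.]
wrist 0.55 [335.   2.] [502. 365.] [-208.  417.]
ramp_top 0.56 [332. 340.] [-194.   35.]
ramp_foot 0.66 [337. 342.] [-188.   32.]
tray_floor 0.82 [338. 341.] [-186.   34.]
```

View pics/w2.png

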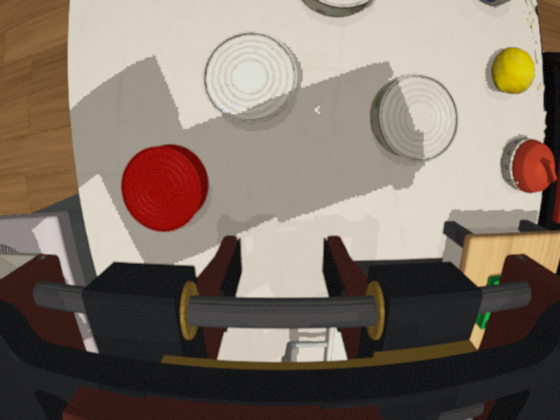

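The wrist view shows tin C at (250,75), tin B at (415,116), the edge of tin A at the top, and the red look-alike at (165,187). Next I'll check the lane geometry.

Run:
```python
from h import *
f=lambda u,v,z:w2r(at("top",(90+u/2.5,90+v/2.5),z)).round(1)
print("panel left end",f(390,332,31),"panel right",f(738,352,31),"rail",f(735,233,29),f(490,220,29),"flare end",f(460,207,29),"ramp black",f(417,328,4),f(450,328,8),f(455,207,8),f(425,205,4),"wall top",f(735,290,30))
go((573+3,249+100,120),-3.27)
```

```text
panel left end [-201.7  164.6] panel right [-201.4 -175.4] rail [ -81.6 -169.9] [-82.3  73.7] flare end [-70.6 104.5] ramp black [-191.4  140.6] [-190.2  107.3] [-65.1 110.6] [-63.6 141.6] wall top [-139.7 -171.2]
t 8.4 ee [442.4 171.7 172.7] turn -0.1 shift [18.47 12.33  5.27] rows 4
```

Run:
```python
from h import *
go((*r2w((-130,385)),120)); o=get_obs(); print(w2r(o["ee_pos"]))
```

```text
t 8.4 ee [442.4 171.7 172.7] turn -0.1 shift [16.46 12.69  5.27] rows 4
[-256.93867542  220.37688139]
```

Emit:
move_arm --pt "4.1 3.2 0 0 68" --pt "4.1 3.2 0 0 68" --pt "4.1 3.2 0 0 68" --pt "4.2 3.1 0 0 68" --pt "0 0 5.2 0 68" --pt "0 0 5.2 0 68" --pt "0 0 3.6 0 68" --pt "0 0 1.6 0 68" --pt "0 0 0 0 68"

```text
t: 9.57
ee_pos: [578.2, 329.6, 16.1]
orientation: [-2.284, -2.157, 0.002]
ft_force: [-0.1, -0.0, -0.3]
width: 59.9
grasp_force: 0.0
```

Run:
```python
from h import *
o=get_obs(); print(o["ee_pos"],w2r(o["ee_pos"]),o["width"],o["ft_force"].round(1)); go((*r2w((-142,230)),16))
```

```text
[578.17474946 329.59507208  16.07078099] [-130.34333198  385.78825311] 59.897804308670295 [-0.1 -0.  -0.3]
t 9.6 ee [578.2 329.6  16.1] turn -0.0 shift [-1.558e+01 -1.170e+00  1.000e-02] rows 3
```

Emit:
move_arm --pt "-2 0 0 0 68" --pt "-2 -0.1 0 0 68" --pt "-1.6 -0.1 0 0 68" --pt "-1.6 -0.1 0 0 68" --pt "-1.6 -0.2 0 0 68" --pt "-1.6 -0.2 0 0 68" --pt "-1.6 -0.2 0 0 68" --pt "-1.6 -0.2 0 0 68" --pt "-1 -0.1 0 0 68" --pt "-1 0 0 0 68"

```text
t: 10.82
ee_pos: [557.5, 174.6, 17.0]
orientation: [-2.284, -2.157, -0.001]
ft_force: [-0.1, 5.3, 5.7]
width: 59.6
grasp_force: 3.8
```

Emit:
move_arm --pt "-1.5 0 0 0 68" --pt "-1.5 0 -0.2 0 68" --pt "-1.5 0 -0.2 0 68" --pt "-1.5 0 -0.2 0 68" --pt "-1.5 0 -0.2 0 68" --pt "-1.5 0 0 0 68" --pt "-1.5 0 0 0 68" --pt "-1.5 0 0 0 68"

```text
t: 11.82
ee_pos: [550.6, 54.1, 24.6]
orientation: [-2.283, -2.157, 0.0]
ft_force: [0.2, 1.1, -0.1]
width: 59.5
grasp_force: 0.6
```

Run:
```python
from h import *
K=cal("wrist"); o=get_obs(); print(o["ee_pos"],w2r(o["ee_pos"]),o["width"],o["ft_force"].round(1)); cv2.imwrite("pics/w3.png",cv2.resize(optics.get_image("wrist")[100:],(560,320)))
```

```text
[550.60752554  54.12179394  24.59639864] [-142.15232076  109.19102501] 59.54900736188489 [ 0.2  1.1 -0.1]
```

View pics/w3.png

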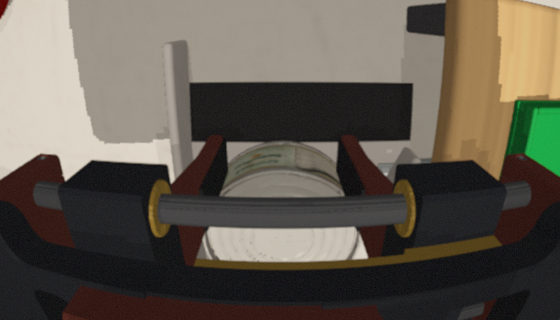

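Tin B is cradled between the fingers and past the ramp. I'll keep pushing it to the right wall.

Emit:
move_arm --pt "-2 0 0 0 68" --pt "-2 0 0 0 68" --pt "-2 0 0 0 68" --pt "-2 0 0 0 68" --pt "-2 0 0 0 68" --pt "-2 0 0 0 68" --pt "-2 0 0 0 68" --pt "-2 0 0 0 68" --pt "-1.5 0 0 0 68" --pt "-1 0 0 0 68"

```text
t: 13.12
ee_pos: [540.2, -130.6, 24.7]
orientation: [-2.284, -2.157, 0.0]
ft_force: [0.5, 0.7, -0.3]
width: 59.8
grasp_force: 0.7
```

Emit:
move_arm --pt "-0.7 0 0 0 68" --pt "0 0 0 0 68" --pt "1.5 0 0 0 68" --pt "3 0 -5 0 68" --pt "6 0 -6 0 68" --pt "6 0 0 0 68" --pt "6 0 0 0 68" --pt "6 0 0 0 68" --pt "6 0 0 0 68" --pt "0 0 0 0 68"

```text
t: 14.38
ee_pos: [557.9, 197.2, 119.0]
orientation: [2.277, 2.165, 0.002]
ft_force: [-0.2, -0.8, -0.3]
width: 59.9
grasp_force: 0.0
```

```bash
cat > tins.py <<'E'
from h import *
o=get_obs();print(o["ee_pos"],w2r(o["ee_pos"]))
K=cal("wrist"); optics.get_image("wrist"); optics.get_image("top")
for c,k in(("top",cal("top")),("wrist",K)):
  for d in spotter.find_in(c,"tin_a"):
    p=at(c,d["point"],30 if c=="wrist" else 40,k)[:2]; print(c,round(d["conf"],2),np.round(d["point"]),p.round(),w2r(p).round())
E
python3 tins.py
```

```text
[557.92760279 197.21298426 118.98583992] [-143.00626778  252.46678379]
top 0.87 [365. 205.] [ 536. -177.] [-143. -123.]
top 0.84 [124. 215.] [512. 413.] [-201.  465.]
top 0.55 [439. 181.] [ 599. -361.] [ -70. -303.]
wrist 0.89 [114. 112.] [421. 290.] [-285.  338.]
wrist 0.88 [ 58. 223.] [339. 196.] [-361.  239.]
wrist 0.79 [207.   8.] [507. 367.] [-203.  419.]
```

Run:
```python
from h import *
t=np.array([419,291.]); e=r2w((-142,262)); u=(e-t)/np.linalg.norm(e-t); h=np.degrees(np.arctan2(u[1],u[0]))
print(e,h,np.linalg.norm(e-t)); go((*(t-75*u),120),h+90); print("push cm",75-41.5+np.linalg.norm(e-t))
```

```text
[559.47601913 206.67327987] -30.976083569762423 163.84293600184128
t 14.6 ee [557.9 191.6 118.7] turn -62.3 shift [24.52  1.38 -0.13] rows 4
push cm 197.34293600184128
```

Emit:
move_arm --pt "0 0 0 -10.4 68" --pt "0 0 0 -10.4 68" --pt "0 0 0 -10.4 68" --pt "0 0 0 -10.4 68" --pt "0 0 0 -10.4 68" --pt "0 0 0 -10.4 68" --pt "6 0.3 0 0 68" --pt "6 0.3 0 0 68" --pt "6 0.4 0 0 68" --pt "6.5 0.4 0 0 68"

```text
t: 15.82
ee_pos: [356.7, 327.8, 119.1]
orientation: [0.841, 3.027, 0.0]
ft_force: [-0.3, 1.7, 0.6]
width: 59.5
grasp_force: 0.0
```

Emit:
move_arm --pt "0 0 0 0 68" --pt "0 0 0 0 68"

```text
t: 16.08
ee_pos: [358.3, 327.7, 119.1]
orientation: [0.836, 3.028, 0.001]
ft_force: [0.4, -1.2, 0.7]
width: 59.4
grasp_force: 0.0
```

```bash
python3 tins.py
python3 - <<'E'
from h import *
go((355,330,16),59)
E
```

```text
[358.25645907 327.69329153 119.10360455] [-349.79507584  371.34514634]
top 0.96 [176. 250.] [425. 279.] [-281.  327.]
top 0.68 [133. 219.] [501. 388.] [-211.  440.]
top 0.67 [214. 296.] [316. 185.] [-384.  227.]
top 0.4 [309. 203.] [542. -41.] [-145.   13.]
wrist 0.87 [416. 259.] [459. 409.] [-254.  459.]
wrist 0.71 [280. 270.] [403. 300.] [-304.  346.]
wrist 0.64 [140. 236.] [314. 209.] [-387.  251.]
t 16.3 ee [358.8 327.4 118.9] turn -0.0 shift [ 0.46  0.02 10.29] rows 2
```

Emit:
move_arm --pt "0 0 5 0 68" --pt "0 0 3.5 0 68" --pt "0 0 1.8 0 68" --pt "-2 0 0 0 68" --pt "-2 0 0 0 68" --pt "-2 0 0 0 68" --pt "-2 0 0 0 68" --pt "-2 0 0 0 68" --pt "-2 0 0 0 68" --pt "-2 0 0 0 68"

```text
t: 17.52
ee_pos: [478.8, 255.8, 15.9]
orientation: [0.836, 3.028, 0.0]
ft_force: [-0.6, 0.8, -2.5]
width: 59.9
grasp_force: 0.7
```

Emit:
move_arm --pt "-2 0 0 0 68" --pt "-1.5 0 0 0 68" --pt "-1 0 0 0 68" --pt "-0.7 0 0 0 68" --pt "0 0 0 0 68" --pt "2 0 0 0 68" --pt "5 0 0 0 68" --pt "3 0 -5 0 68" --pt "0 0 -5 0 68" --pt "0 0 0 0 68"

```text
t: 18.77
ee_pos: [436.9, 283.4, 119.2]
orientation: [0.831, 3.025, 0.008]
ft_force: [0.4, 0.4, 0.6]
width: 59.7
grasp_force: 0.0
```

```bash
python3 tins.py
```

```text
[436.94901065 283.36270747 119.21329935] [-268.70197625  331.57546498]
top 0.72 [213. 293.] [323. 188.] [-377.  230.]
top 0.61 [366. 204.] [ 540. -181.] [-139. -127.]
top 0.58 [209. 197.] [557. 204.] [-144.  260.]
wrist 0.91 [280. 346.] [554. 213.] [-148.  268.]
wrist 0.84 [122. 153.] [325. 195.] [-375.  237.]
wrist 0.82 [430. 207.] [501. 396.] [-212.  448.]
```

Run:
```python
from h import *
go((*r2w((-144,332)),120))
```

```text
t 19.0 ee [435.2 280.8 114.7] turn 62.4 shift [ 0.31 12.63 -0.53] rows 3
```

Emit:
move_arm --pt "0 0 0 10.4 68" --pt "0 0 0 10.4 68" --pt "0 0 0 10.4 68" --pt "0 0 0 10.4 68" --pt "0 0 0 10.4 68" --pt "0 0 0 10.4 68" --pt "0.1 4.2 0 0 68" --pt "0.1 4.2 0 0 68" --pt "0.1 4.2 0 0 68" --pt "0 0 0 0 68"

```text
t: 20.23
ee_pos: [564.2, 276.3, 113.9]
orientation: [-2.286, -2.155, 0.002]
ft_force: [-0.5, -0.5, 0.0]
width: 59.8
grasp_force: 0.0
```

```bash
python3 tins.py
python3 - <<'E'
from h import *
go((*r2w((-144,332)),16))
E
```

```text
[564.22905322 276.26599188 113.9006331 ] [-141.22436266  331.75052176]
top 0.7 [224. 288.] [335. 161.] [-363.  204.]
top 0.68 [362. 205.] [ 538. -172.] [-142. -117.]
top 0.58 [209. 197.] [556. 204.] [-145.  259.]
wrist 0.92 [199.  60.] [508. 402.] [-205.  454.]
wrist 0.86 [280. 269.] [560. 227.] [-143.  283.]
wrist 0.76 [ 72. 266.] [354. 234.] [-348.  277.]
t 20.4 ee [560.6 276.5 114.6] turn 0.0 shift [0.02 0.09 9.86] rows 2
```

Emit:
move_arm --pt "0 0 5 0 68" --pt "0 0 3.4 0 68" --pt "0 0 1.5 0 68" --pt "-2 0 0 0 68" --pt "-2 0 0 0 68" --pt "-2 0 0 0 68" --pt "-2 0 0 0 68" --pt "-1.5 0 0 0 68" --pt "-1.5 0 0 0 68" --pt "-1 0 0 0 68"

```text
t: 21.68
ee_pos: [556.9, 156.9, 17.9]
orientation: [2.284, 2.156, 0.005]
ft_force: [-0.0, 6.4, 6.4]
width: 59.7
grasp_force: 3.7
```

Emit:
move_arm --pt "-1.5 0 0 0 68" --pt "-1.5 0 -0.2 0 68" --pt "-1.5 0 -0.2 0 68" --pt "-1.5 0 -0.2 0 68" --pt "-1.5 0 -0.2 0 68" --pt "-2 0 0 0 68" --pt "-2 0 0 0 68" --pt "-2 0 0 0 68" --pt "-2 0 0 0 68" --pt "-2 0 0 0 68"

```text
t: 22.92
ee_pos: [545.5, -19.0, 24.8]
orientation: [-2.284, -2.157, 0.0]
ft_force: [0.7, 1.1, -0.3]
width: 59.8
grasp_force: 1.0
```

Emit:
move_arm --pt "-1.5 0 0 0 68" --pt "-1 0 0 0 68" --pt "-0.7 0 0 0 68" --pt "0 0 0 0 68"

```text
t: 23.42
ee_pos: [544.0, -49.8, 24.9]
orientation: [2.284, 2.157, 0.0]
ft_force: [0.2, 0.6, -0.1]
width: 59.9
grasp_force: 0.0
```

Run:
```python
from h import *
o=get_obs(); print(w2r(o["ee_pos"]),o["ee_pos"][2],o["ft_force"])
```

```text
[-142.77476057    5.02976794] 24.929285044596053 [ 0.2125145   0.60997308 -0.14978784]
```

Emit:
move_arm --pt "1.5 0 0 0 68" --pt "3 0 -5 0 68" --pt "6 0 -5 0 68" --pt "6 0 0 0 68" --pt "6 0 0 0 68" --pt "6 0 0 0 68" --pt "0 0 0 0 68" --pt "0 0 0 0 68"

```text
t: 24.42
ee_pos: [558.5, 223.7, 114.6]
orientation: [-2.281, -2.16, 0.002]
ft_force: [0.3, -1.3, 0.1]
width: 59.6
grasp_force: 0.0
```

```bash
python3 tins.py
python3 - <<'E'
from h import *
t=np.array([502,395.]); e=r2w((-142,262)); u=(e-t)/np.linalg.norm(e-t); h=np.degrees(np.arctan2(u[1],u[0]))
print(e,h,np.linalg.norm(e-t)); go((*(t-75*u),120),h+90); print("push cm",75-41.5+np.linalg.norm(e-t))
E
```

```text
[558.4943964  223.74510184 114.61803235] [-143.95382319  278.98803295]
top 0.77 [331. 201.] [547. -95.] [-137.  -40.]
top 0.65 [118. 210.] [523. 428.] [-191.  481.]
top 0.65 [364. 208.] [ 531. -176.] [-149. -121.]
wrist 0.85 [205.  17.] [507. 384.] [-204.  436.]
wrist 0.65 [ 62. 240.] [343. 207.] [-358.  250.]
[559.47601913 206.67327987] -73.02817146020648 196.90212362960435
t 24.6 ee [559.3 221.9 114.8] turn -20.3 shift [25.73 -0.43 -0.52] rows 5
push cm 230.40212362960435
```

Emit:
move_arm --pt "0 0 0 -10.2 68" --pt "0 0 0 -10.1 68" --pt "5.1 -0.1 0 0 68" --pt "5.1 -0.1 0 0 68" --pt "5.1 -0.1 0 0 68" --pt "5.1 -0.1 0 0 68" --pt "5.3 0 0 0 68" --pt "0 0 0 0 68" --pt "0 0 0 0 68"

```text
t: 25.75
ee_pos: [480.5, 466.3, 114.6]
orientation: [1.868, 2.525, -0.002]
ft_force: [0.0, -0.2, 0.4]
width: 59.8
grasp_force: 0.0
```

```bash
python3 tins.py
python3 - <<'E'
from h import *
go((480,467,16),16.97)
E
```

```text
[480.48298079 466.29062439 114.60845369] [-235.67333132  516.68877611]
top 0.98 [214. 291.] [329. 185.] [-371.  227.]
top 0.84 [365. 206.] [ 535. -179.] [-145. -124.]
top 0.82 [329. 201.] [547. -91.] [-138.  -36.]
top 0.8 [131. 218.] [505. 393.] [-207.  445.]
wrist 0.83 [288. 272.] [500. 418.] [-213.  469.]
t 25.9 ee [480.9 466.1 114.9] turn -0.0 shift [ 0.12 -0.06  9.89] rows 2
```

Emit:
move_arm --pt "0 0 5 0 68" --pt "0 0 3.4 0 68" --pt "0 0 1.5 0 68" --pt "-2 0 0 0 68" --pt "-2 0 0 0 68" --pt "-2 0 0 0 68" --pt "-2 0 0 0 68" --pt "-2 0 0 0 68" --pt "-2 0 0 0 68" --pt "-2 0 0 0 68"

```text
t: 27.2
ee_pos: [522.1, 333.1, 16.4]
orientation: [1.868, 2.526, 0.002]
ft_force: [-1.8, 4.8, 6.3]
width: 59.8
grasp_force: 3.3
```

Emit:
move_arm --pt "-2 0 0 0 68" --pt "-2 0 0 0 68" --pt "-2 0 0 0 68" --pt "-1.5 0 0 0 68" --pt "-1 0 0 0 68" --pt "-0.5 0 0 0 68" --pt "0 0 0 0 68" --pt "2 0 0 0 68" --pt "4 0 0 0 68" --pt "2 0 -9.8 0 68"

```text
t: 28.45
ee_pos: [521.4, 317.2, 72.1]
orientation: [-1.862, -2.524, 0.018]
ft_force: [0.3, 0.8, 0.9]
width: 59.7
grasp_force: 0.0
```

```bash
python3 tins.py
python3 - <<'E'
from h import *
go((*r2w((-142,332)),115))
E
```

```text
[521.44138323 317.21736698  72.11779348] [-186.27828584  370.19455682]
top 0.82 [363. 205.] [ 537. -174.] [-142. -119.]
top 0.72 [214. 294.] [320. 185.] [-380.  226.]
top 0.59 [210. 198.] [553. 203.] [-148.  258.]
top 0.56 [330. 206.] [534. -91.] [-150.  -37.]
wrist 0.69 [287. 343.] [553. 227.] [-150.  282.]
wrist 0.61 [ 39. 254.] [327. 229.] [-376.  271.]
t 28.6 ee [526.2 318.3  77.9] turn 20.4 shift [-3.95  3.96 -3.71] rows 2
```

Emit:
move_arm --pt "0 0 0 10.2 68" --pt "0 0 0 10.2 68" --pt "-3.7 3.7 0 0 68" --pt "0 0 0 0 68"

```text
t: 29.15
ee_pos: [561.8, 275.6, 75.6]
orientation: [-2.288, -2.152, 0.003]
ft_force: [-0.2, 0.0, 0.1]
width: 59.9
grasp_force: 0.0
```

```bash
python3 tins.py
python3 - <<'E'
from h import *
go((*r2w((-145,335)),16))
E
```

```text
[561.79029919 275.56859494  75.58740723] [-143.61936555  330.91515063]
top 0.96 [332. 203.] [542. -97.] [-142.  -43.]
top 0.93 [366. 205.] [ 538. -180.] [-141. -125.]
top 0.76 [225. 287.] [337. 158.] [-361.  201.]
top 0.59 [209. 200.] [550. 205.] [-151.  260.]
wrist 0.6 [283. 288.] [560. 229.] [-143.  285.]
t 29.4 ee [560.  278.   76.2] turn -0.1 shift [0.17 0.06 6.02] rows 1
```

Emit:
move_arm --pt "0 0 4 0 68" --pt "0 0 2 0 68" --pt "-1.5 0 0 0 68" --pt "-2 0 0 0 68" --pt "-2 0 0 0 68" --pt "-2 0.1 0 0 68" --pt "-2 0.1 0 0 68" --pt "-1.5 0 0 0 68" --pt "-1.5 0 0 0 68" --pt "-1 0 0 0 68"

```text
t: 30.6
ee_pos: [556.2, 142.6, 17.8]
orientation: [2.286, 2.155, 0.003]
ft_force: [0.8, 6.3, 5.1]
width: 59.6
grasp_force: 3.6
```

Emit:
move_arm --pt "-1.5 0 0 0 68" --pt "-1.5 0 -0.2 0 68" --pt "-1.5 0 -0.2 0 68" --pt "-1.5 0 -0.2 0 68" --pt "-1.5 0 -0.2 0 68" --pt "-1.5 0 0 0 68" --pt "-1 0 0 0 68" --pt "-0.8 0 0 0 68" --pt "0 0 0 0 68"

```text
t: 31.72
ee_pos: [548.9, 34.7, 25.0]
orientation: [-2.286, -2.155, 0.001]
ft_force: [-0.1, 0.1, 0.3]
width: 59.9
grasp_force: 0.0
```

```bash
python3 tins.py
python3 - <<'E'
from h import *
cv2.imwrite("pics/w4.png",optics.get_image("top")[100:320,120:460])
print(get_obs()["ft_force"])
E
```

```text
[548.8820716   34.67622734  25.02716455] [-142.76576517   89.67869718]
top 0.88 [366. 206.] [ 535. -180.] [-144. -126.]
top 0.86 [339. 194.] [ 565. -115.] [-119.  -59.]
wrist 0.81 [282. 290.] [548.  15.] [-143.   70.]
wrist 0.79 [ 8. 44.] [382. 181.] [-317.  226.]
[ 1.00165581 -0.12625772  0.4845004 ]
```

View pics/w4.png

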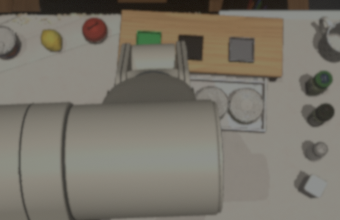

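All three tins are in the row. Next I'll lift off and grip the handle again.

Emit:
move_arm --pt "1.5 0 0 0 68" --pt "2 0 -5 0 68" --pt "0 0 -6 0 50" --pt "0 -4 0 0 50" --pt "0 0 0 0 50" --pt "0 0 0 0 50"

```text
t: 32.72
ee_pos: [511.6, 73.2, 135.2]
orientation: [2.284, 2.156, 0.001]
ft_force: [0.0, 0.1, -0.0]
width: 44.1
grasp_force: 0.0
```

```bash
python3 - <<'E'
from h import *
go((*r2w((-251,1)),42)); cv2.imwrite("pics/w5.png",optics.get_image("wrist"))
E
python3 tins.py
```

```text
t 32.7 ee [511.6  73.2 135.2] turn -0.0 shift [-12.5   -6.88   9.32] rows 3
[511.85139013  73.05200437 135.03953357] [-181.92515781  125.87971375]
top 0.81 [368. 207.] [ 532. -184.] [-147. -130.]
top 0.78 [331. 201.] [548. -96.] [-136.  -41.]
top 0.57 [300. 203.] [542. -20.] [-147.   35.]
top 0.3 [343. 188.] [ 579. -125.] [-104.  -68.]
wrist 0.69 [80. 98.] [330. 188.] [-370.  230.]
wrist 0.68 [306. 268.] [530.  14.] [-160.   68.]
wrist 0.67 [307. 346.] [529. -78.] [-156.  -24.]
```

View pics/w5.png

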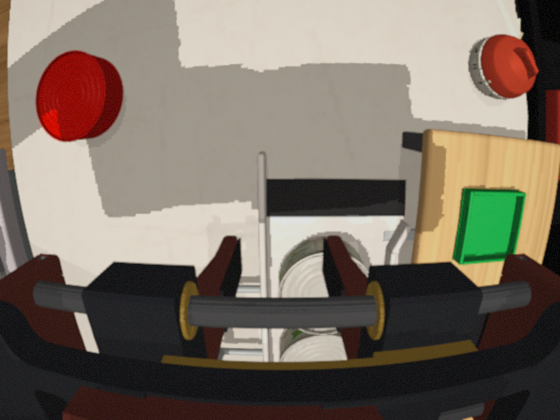

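The tin sits past the ramp top. On to the handle.

Emit:
move_arm --pt "-4.2 -2.3 0 0 50" --pt "-4.2 -2.3 0 0 50" --pt "-4.1 -2.3 0 0 50" --pt "0 0 0 0 50" --pt "0 0 5 0 50" --pt "0 0 4.3 0 50" --pt "0 0 0 0 0" --pt "0 0 0 0 0" --pt "0 0 0 0 0" --pt "0 0 0 0 0"

```text
t: 34.22
ee_pos: [435.4, -48.2, 43.4]
orientation: [2.284, 2.155, 0.002]
ft_force: [-1.9, 1.0, 8.7]
width: 10.6
grasp_force: 30.0
```

Run:
```python
from h import *
o=get_obs(); print(w2r(o["ee_pos"]),o["ee_pos"][2],o["width"],o["grasp_force"],o["ft_force"])
```

```text
[-251.34547922    0.47535317] 43.4179754259998 10.615819878794065 30.001646876335144 [-1.92033278  1.01369808  8.71890999]
```

Emit:
move_arm --pt "0 0.5 0 0 0" --pt "0 1 0 0 0" --pt "0 1.3 0 0 0" --pt "0 1.3 0 0 0" --pt "0 1.3 0 0 0" --pt "0 1.3 0 0 0" --pt "0 1.3 0 0 0" --pt "0 1.3 0 0 0" --pt "0 1.3 0 0 0" --pt "0 0.8 0 0 0"

```text
t: 35.48
ee_pos: [549.3, -54.6, 43.5]
orientation: [2.285, 2.155, 0.001]
ft_force: [-4.0, 3.5, 8.2]
width: 10.7
grasp_force: 30.0
```

Emit:
move_arm --pt "0 0.6 0 0 0" --pt "0 0.5 0 0 0" --pt "0 0.3 0 0 0" --pt "0 0 0 0 0"

```text
t: 35.98
ee_pos: [562.2, -55.3, 43.4]
orientation: [-2.285, -2.155, 0.0]
ft_force: [-5.0, 2.9, 9.3]
width: 10.8
grasp_force: 30.0
```

Run:
```python
from h import *
o=get_obs(); print(w2r(o["ee_pos"]),o["ee_pos"][2],o["width"],o["grasp_force"],o["ft_force"])
```

```text
[-124.28887444    0.57884989] 43.44993069246754 10.833468867658985 30.001794397830963 [-4.97127031  2.88973076  9.2515267 ]
```

Emit:
move_arm --pt "0 0.2 0 0 0" --pt "0 0.2 0 0 0" --pt "0 0.1 0 0 0" --pt "0 0 0 0 0"

```text
t: 36.48
ee_pos: [562.2, -55.3, 43.4]
orientation: [-2.279, -2.15, 0.011]
ft_force: [-19.9, 2.9, 25.0]
width: 10.9
grasp_force: 30.0
```

Run:
```python
from h import *
o=get_obs(); print(w2r(o["ee_pos"]),o["ee_pos"][2],o["width"],o["grasp_force"],o["ft_force"])
```

```text
[-124.37734947    0.60125616] 43.363761750602514 10.892752775843444 30.004822611808777 [-19.88973301   2.91926149  24.99039168]
```

Emit:
move_arm --pt "0 -0.4 0 0 0" --pt "0 0 0 0 40" --pt "0 0 0 0 40" --pt "0 0 0 0 40" --pt "0 0 -4 0 50" --pt "0 0 -6 0 60" --pt "0 0 -6 0 70" --pt "0 0 -3 0 70" --pt "0 0 0 0 70"

```text
t: 37.6
ee_pos: [565.4, -56.0, 234.8]
orientation: [2.282, 2.153, 0.006]
ft_force: [-0.5, 0.2, -0.1]
width: 61.7
grasp_force: 0.0
```

Run:
```python
from h import *
go((430,-300,230),-90)
```

```text
t 37.6 ee [565.4 -56.  234.8] turn 86.6 shift [-13.54  24.4    0.48] rows 5
```

Emit:
move_arm --pt "0 0 0 10.6 70" --pt "0 0 0 10.6 70" --pt "0 0 0 10.6 70" --pt "0 0 0 10.6 70" --pt "0 0 0 10.6 70" --pt "0 0 0 10.6 70" --pt "0 0 0 10.6 70" --pt "0 0 0 10.6 70" --pt "0 0 0 1.8 70"

```text
t: 38.72
ee_pos: [562.9, -55.7, 230.4]
orientation: [-3.141, -0.001, 0.004]
ft_force: [-0.1, 0.8, 0.2]
width: 61.5
grasp_force: 0.0
```

Emit:
move_arm --pt "-2.7 4.9 0 0 70" --pt "-2.7 4.9 0 0 70" --pt "-2.7 4.9 0 0 70" --pt "-2.7 4.9 0 0 70" --pt "-2.7 4.8 0 0 70" --pt "0 0 0 0 70" --pt "0 0 0 0 70"

```text
t: 39.6
ee_pos: [428.7, -299.5, 231.4]
orientation: [-3.141, -0.003, 0.001]
ft_force: [0.2, -0.3, -0.3]
width: 61.7
grasp_force: 0.0
```

```bash
cat > jars.py <<'E'
from h import *
import sys
o=get_obs();print(o["ee_pos"])
K=cal("wrist"); im=optics.get_image("wrist"); cv2.imwrite(sys.argv[1],im); optics.get_image("top")
for n,z in(("jar_black",105),("jar_green",108),("shaker",90),("salt_box",74)):
  for c,k in(("top",cal("top")),("wrist",K)):
    for d in spotter.regions_of(c,n)[:3]:
      if d["region"].sum()<20: continue
      ys,xs=np.nonzero(d["region"]); W=np.array([at(c,p,z/2,k)[:2] for p in zip(xs,ys)])
      print(n,c,round(d["conf"],2),np.round(d["point"]),"mid:",at(c,d["point"],z/2,k)[:2].round(),"top:",at(c,d["point"],z,k)[:2].round())
E
python3 jars.py pics/j1.png
```

```text
[ 428.70034063 -299.46706641  231.41439978]
jar_black top 0.44 [437. 210.] mid: [ 521. -350.] top: [ 511. -335.]
jar_black wrist 0.64 [340. 110.] mid: [ 512. -359.] top: [ 510. -350.]
jar_green top 0.6 [441. 182.] mid: [ 592. -362.] top: [ 578. -346.]
jar_green wrist 0.94 [337.  38.] mid: [ 591. -357.] top: [ 576. -347.]
shaker top 0.28 [324. 147.] mid: [685. -80.] top: [670. -77.]
shaker wrist 0.66 [322. 192.] mid: [ 422. -344.] top: [ 432. -338.]
salt_box wrist 0.73 [306. 262.] mid: [ 334. -328.] top: [ 351. -325.]
```

View pics/j1.png

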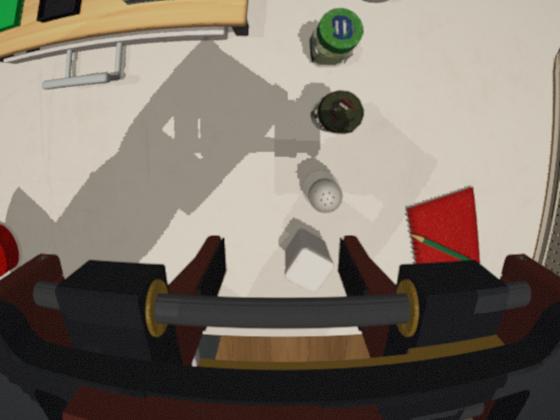

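In the wrist view the cap centres are green (340,31), black (341,111) and shaker (326,197). The salt box is at (308,268).

Run:
```python
from h import *
for n,p,z in(("green",(340,31),108),("black",(341,111),105),("shaker",(326,197),90),("saltbox",(308,270),74)): print(n,at("wrist",p,z).round(1))
b=at("wrist",(341,111),105); go((b[0],b[1],160),-90)
```

```text
green [ 583.8 -350.2  108. ]
black [ 510.1 -351.4  105. ]
shaker [ 427.7 -341.7   90. ]
saltbox [ 342.  -327.6   74. ]
t 40.1 ee [ 429.1 -299.6  232.1] turn 0.1 shift [8.1  5.18 7.21] rows 2
```

Emit:
move_arm --pt "4 2.6 0 0 80" --pt "4.1 2.6 0 0 80" --pt "0 0 0 0 80" --pt "0 0 5 0 80" --pt "0 0 5 0 80" --pt "0 0 5 0 80" --pt "0 0 2.5 0 80" --pt "0 0 0 0 0" --pt "0 0 0 0 0" --pt "0 0 0 0 0"

```text
t: 41.35
ee_pos: [510.7, -352.4, 58.9]
orientation: [3.14, 0.001, 0.003]
ft_force: [1.0, -0.0, -0.2]
width: 43.9
grasp_force: 0.0
```

Emit:
move_arm --pt "0 0 0 0 0" --pt "0 0 0 0 0"

```text
t: 41.6
ee_pos: [510.8, -352.4, 58.7]
orientation: [3.14, 0.001, 0.003]
ft_force: [0.1, 0.6, 7.9]
width: 40.4
grasp_force: 30.0
```

Run:
```python
from h import *
s=r2w((-6,21)); print(s); K=cal("top"); im=optics.get_image("top")
hsv=cv2.cvtColor(im,cv2.COLOR_BGR2HSV)
for n in("black","green","grey"):
    for d in spotter.regions_of("top","slot_"+n)[:1]:
        ys,xs=np.nonzero(d["region"]); c=cv2.minAreaRect(np.array(list(zip(xs,ys)),np.float32)); p=at("top",c[0],84); print(n,d["conf"],np.round(c[1]),p[:2].round(1),w2r(p).round(1))
o=get_obs(); print(o["width"],o["grasp_force"],o["qpos"].round(2)); go((*s,230),-93.27)
```

```text
[681.50763614 -41.69194404]
black 0.71 [25. 25.] [671.2 -43.3] [-16.2  18.8]
green 0.94 [25. 24.] [682.3  58.5] [-10.9 121. ]
grey 0.65 [26. 25.] [ 665.7 -166.9] [ -14.6 -104.9]
40.48077781432426 29.997414350509644 [-0.62  0.63  1.73  0.    0.78  0.95]
t 41.8 ee [ 510.8 -352.4   58.7] turn 3.3 shift [ 15.27 -31.99 -17.13] rows 7
```

Run:
```python
from h import *
for n,p in(("green",(173.5,174)),("black",(341.5,191)),("grey",(546.5,198.5))):
    q=at("top",(225+p[0]/4,100+p[1]/4),86); print(n,q[:2].round(1),w2r(q).round(1))
    if n=="black": go((q[0],q[1],215),-93.27)
```

```text
green [679.1  57.4] [-14.1 119.8]
black [668.3 -43.9] [-19.1  18.1]
t 41.8 ee [ 510.8 -352.4   58.7] turn 3.3 shift [ 13.96 -31.7  -15.63] rows 7
grey [ 663.5 -166.9] [ -16.8 -105. ]
```

Emit:
move_arm --pt "0 0 -3 0 0" --pt "0 0 -5 0 0" --pt "0 0 -5 0 0" --pt "0 0 -2.6 3.3 0"

```text
t: 42.3
ee_pos: [510.8, -352.4, 216.6]
orientation: [3.138, -0.091, 0.005]
ft_force: [-0.1, -0.1, -2.0]
width: 40.3
grasp_force: 30.0
```

Emit:
move_arm --pt "2 -4.5 0 0 0" --pt "2 -4.5 0 0 0" --pt "2 -4.5 0 0 0" --pt "2 -4.5 0 0 0" --pt "2 -4.5 0 0 0" --pt "2 -4.5 0 0 0" --pt "2 -4.7 0 0 0" --pt "0 0 0 0 0" --pt "0 0 0 0 0"

```text
t: 43.42
ee_pos: [667.2, -43.4, 213.0]
orientation: [3.14, -0.088, -0.001]
ft_force: [-0.5, 0.1, -2.2]
width: 40.4
grasp_force: 30.0
```

Run:
```python
from h import *
K=cal("wrist"); im=optics.get_image("wrist"); cv2.imwrite("pics/s1.png",im); print(get_obs()["ee_pos"])
for n in("black","green","grey"):
    for d in spotter.regions_of("wrist","slot_"+n)[:1]:
        ys,xs=np.nonzero(d["region"]); c=cv2.minAreaRect(np.array(list(zip(xs,ys)),np.float32)); p=at("wrist",c[0],86,K); print(n,d["conf"],np.round(c[0]),np.round(c[1]),p[:2].round(1),w2r(p).round(1))
```

```text
[667.12217712 -44.00106578 213.10447118]
black 0.89 [280. 194.] [64. 67.] [672.  -40.8] [-15.5  21.4]
green 0.87 [174. 191.] [65. 64.] [681.3  59.1] [-11.9 121.6]
grey 0.56 [407. 194.] [62. 63.] [ 665.4 -163.1] [ -15.2 -101.2]
```

View pics/s1.png

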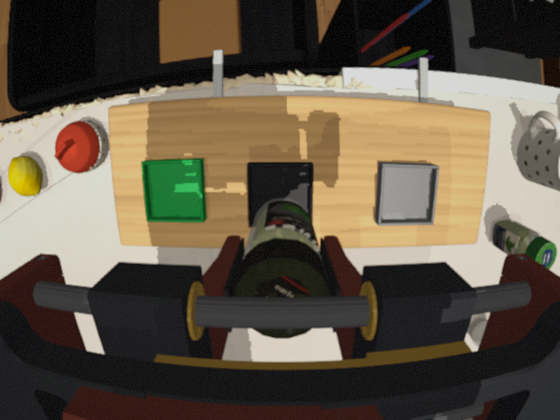

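The slots are clear: green at (174,190), black at (280,195), grey at (407,193). The held jar sits just short of its slot and needs about 3 mm more in x. Now I'll lower it.

Emit:
move_arm --pt "0.3 -0.2 2 0 0" --pt "0 0 2.5 0 0" --pt "0 0 1.8 0 0" --pt "0 0 0.9 0 0" --pt "0 0 0.4 0 0" --pt "0 0 0 0 0"

```text
t: 44.38
ee_pos: [671.1, -41.5, 137.3]
orientation: [3.14, -0.089, 0.001]
ft_force: [-0.8, 0.9, -1.2]
width: 40.4
grasp_force: 30.0
```

Run:
```python
from h import *
o=get_obs(); print(o["ee_pos"],o["ft_force"].round(1))
```

```text
[671.08701614 -41.47214593 137.32249753] [-0.8  0.9 -1.2]
```

Emit:
move_arm --pt "0 0 0.1 0 0" --pt "0 0 0 0 0" --pt "0 0 0 0 80" --pt "0 0 0 0 80" --pt "0 0 0 0 80" --pt "0 0 -4 0 80" --pt "0 0 -6 0 80" --pt "0 0 -2 0 80" --pt "0 0 0 0 80"

```text
t: 45.5
ee_pos: [671.5, -41.5, 257.6]
orientation: [3.14, -0.089, 0.005]
ft_force: [0.1, 0.4, 0.1]
width: 70.0
grasp_force: 0.0
```

Run:
```python
from h import *
go((584,-350.2,250),-90)
```

```text
t 45.5 ee [671.5 -41.5 257.6] turn -3.2 shift [-8.75 30.87  0.76] rows 6
```

Emit:
move_arm --pt "0 0 0 -3.2 80" --pt "-1.5 5.2 0 0 80" --pt "-1.5 5.2 0 0 80" --pt "-1.5 5.2 0 0 80" --pt "-1.5 5.2 0 0 80" --pt "-1.5 5.1 0 0 80" --pt "-1.2 5 0 0 80" --pt "0 0 0 0 80" --pt "0 0 0 0 80"

```text
t: 46.62
ee_pos: [582.7, -349.5, 253.9]
orientation: [-3.139, 0.002, 0.004]
ft_force: [0.1, 0.4, -0.1]
width: 70.1
grasp_force: 0.0
```

```bash
python3 jars.py pics/j2.png;  python3 - <<'E'
from h import *
for d in spotter.regions_of("wrist","jar_green")[:1]:
    ys,xs=np.nonzero(d["region"]); print(xs.min(),xs.max(),ys.min(),ys.max()); print(proj("wrist",(583.8,-350.2,108)))
go((584,-350.2,58.5),-90)
E
```

```text
[ 582.71708788 -349.52390882  253.93499431]
jar_black top 0.72 [312. 140.] mid: [699. -48.] top: [681. -46.]
jar_black top 0.67 [307. 155.] mid: [660. -36.] top: [643. -35.]
jar_black top 0.35 [437. 182.] mid: [ 591. -352.] top: [ 577. -337.]
jar_black wrist 0.69 [ 21. 125.] mid: [676.  22.] top: [672. -31.]
jar_black wrist 0.24 [117. 118.] mid: [ 667. -148.] top: [ 665. -177.]
jar_green top 0.92 [436. 187.] mid: [ 580. -349.] top: [ 566. -333.]
jar_green wrist 0.93 [289. 185.] mid: [ 581. -357.] top: [ 591. -356.]
jar_green wrist 0.71 [279. 291.] mid: [ 445. -345.] top: [ 476. -346.]
shaker wrist 0.73 [277. 289.] mid: [ 442. -342.] top: [ 467. -343.]
salt_box wrist 0.84 [269. 346.] mid: [ 340. -329.] top: [ 370. -331.]
salt_box wrist 0.42 [ 75. 201.] mid: [560. -59.] top: [569. -87.]
264 304 159 209
[282.66960403 193.94781722]
t 47.2 ee [ 583.7 -350.2  256.3] turn -0.0 shift [ 0.03  0.   19.78] rows 4
```

View pics/j2.png

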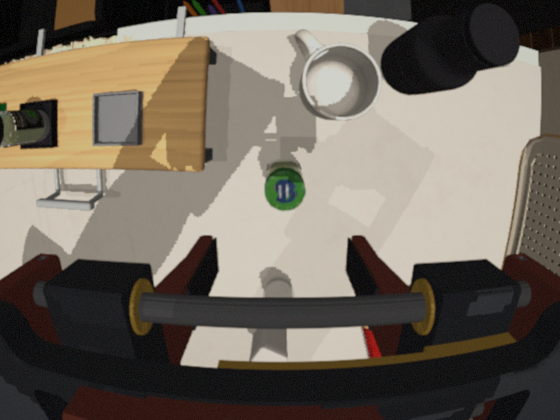

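The green cap is at (285,190), about 2 mm off the prediction. I'll check clearance to the mug and the black bottle.

Run:
```python
from h import *
print("cap",at("wrist",(285,190),108)[:2].round(),"mug rim front",at("wrist",(340,118),90)[:2].round(),"handle",at("wrist",(297,35),60)[:2].round(),"bottle near base",[at("wrist",p,z)[:2].round() for p,z in(((390,75),0),((420,92),100),((495,60),200))])
```

```text
cap [ 588. -352.] mug rim front [ 659. -408.] handle [ 753. -366.] bottle near base [array([ 722., -492.]), array([ 691., -492.]), array([ 713., -515.])]
```

Everything is clear of the gripper. Now the grasp, with a small x correction.

Emit:
move_arm --pt "0.3 0.1 4 0 80" --pt "0 0 5 0 80" --pt "0 0 5 0 80" --pt "0 0 4 0 80" --pt "0 0 1.8 0 80" --pt "0 0 0 0 0" --pt "0 0 0 0 0" --pt "0 0 0 0 0" --pt "0 0 0 0 0" --pt "0 0 0 0 0"

```text
t: 48.42
ee_pos: [587.5, -351.9, 59.9]
orientation: [3.14, -0.001, 0.004]
ft_force: [-0.2, 1.3, 6.3]
width: 40.1
grasp_force: 29.9
```

Emit:
move_arm --pt "0 0 0 0 0" --pt "0 0 -3 0 0" --pt "0 0 -6 0 0" --pt "0 0 -6 0 0" --pt "0 0 -4 3.3 0" --pt "0 0 0 0 0"

```text
t: 49.18
ee_pos: [588.3, -352.4, 252.6]
orientation: [3.136, -0.092, 0.01]
ft_force: [-0.1, 0.9, -1.8]
width: 40.3
grasp_force: 29.9
```

Run:
```python
from h import *
o=get_obs(); print(o["width"],o["grasp_force"]); go((681,58.5,250),-93.27)
```

```text
40.30172323278104 29.866435613112117
t 49.2 ee [ 588.3 -352.4  252.6] turn -0.1 shift [  6.92 -41.56   0.26] rows 7
```

Emit:
move_arm --pt "0 0 -3 0 0" --pt "1 -5.9 0 0 0" --pt "1 -5.9 0 0 0" --pt "1 -5.9 0 0 0" --pt "1 -5.9 0 0 0" --pt "1 -5.9 0 0 0" --pt "1 -6 0 0 0" --pt "0.9 -6 0 0 0" --pt "0 0 0 0 0" --pt "0 0 0 0 0"

```text
t: 50.42
ee_pos: [678.8, 58.7, 276.4]
orientation: [3.14, -0.09, -0.004]
ft_force: [-0.5, -0.7, -1.0]
width: 40.3
grasp_force: 29.9
```

Run:
```python
from h import *
optics.get_image("wrist"); K=cal("wrist")
for d in spotter.regions_of("wrist","slot_green")[:1]:
    ys,xs=np.nonzero(d["region"]); p=at("wrist",((xs.min()+xs.max())/2,ys.min()),86,K); print(d["conf"],xs.min(),xs.max(),ys.min(),ys.max(),p[:2].round(1),"expected back edge x ~",681+30)
go((681,58.5,138.5),-93.27)
```

```text
0.89 253 307 156 205 [711.7  58.5] expected back edge x ~ 711
t 50.5 ee [679.1  57.4 277.2] turn -0.1 shift [ 0.19 -0.12 13.87] rows 3
```

Emit:
move_arm --pt "0.2 -0.1 4 0 0" --pt "0 0 4 0 0" --pt "0 0 3.4 0 0" --pt "0 0 1.3 0 0" --pt "0 0 0.8 0 0" --pt "0 0 0.4 0 0" --pt "0 0 0 0 0"

```text
t: 51.4
ee_pos: [682.3, 59.7, 140.0]
orientation: [-3.14, 0.092, -0.002]
ft_force: [0.1, 0.3, -1.6]
width: 40.6
grasp_force: 29.9
```

Run:
```python
from h import *
o=get_obs(); print(o["ee_pos"],o["ft_force"].round(1))
```

```text
[682.26296551  59.69224091 139.98472463] [ 0.1  0.3 -1.6]
```

Emit:
move_arm --pt "0 0 0.3 0 0" --pt "0 0 0 0 0" --pt "0 0 0 0 80" --pt "0 0 0 0 80" --pt "0 0 0 0 80" --pt "0 0 -4 0 80" --pt "0 0 -6 0 80" --pt "0 0 -2 0 80" --pt "0 0 0 0 80"

```text
t: 52.52
ee_pos: [682.4, 59.8, 257.6]
orientation: [-3.14, 0.092, -0.005]
ft_force: [-0.1, 0.7, 0.1]
width: 70.4
grasp_force: 0.0
```

Run:
```python
from h import *
go((428,-342,230),-90)
```

```text
t 52.5 ee [682.4  59.8 257.6] turn -3.3 shift [-25.44  40.18   2.76] rows 8
```

Emit:
move_arm --pt "0 0 0 -3.3 80" --pt "-3.1 5 0 0 80" --pt "-3.1 5 0 0 80" --pt "-3.2 5 0 0 80" --pt "-3.2 5 0 0 80" --pt "-3.2 5 0.3 0 80" --pt "-3.2 5 0.5 0 80" --pt "-3.2 5 1 0 80" --pt "-3.2 5.1 1 0 80" --pt "0 0 0 0 80"

```text
t: 53.78
ee_pos: [423.8, -342.6, 225.1]
orientation: [-3.138, 0.01, 0.007]
ft_force: [0.9, 0.5, 0.4]
width: 70.3
grasp_force: 0.0
```

Run:
```python
from h import *
optics.get_image("wrist"); K=cal("wrist"); print(proj("wrist",(427.7,-341.7,90),K))
for d in spotter.regions_of("wrist","shaker")[:2]:
    ys,xs=np.nonzero(d["region"]); print(d["conf"],d["point"],xs.min(),xs.max(),ys.min(),ys.max(), at("wrist",d["point"],75,K)[:2].round())
go((428,-342,31),-90)
```

```text
[283.57557711 193.89521691]
0.56 [282.3, 186.1] 264 302 166 208 [ 432. -341.]
0.47 [88.1, 29.7] 0 211 0 92 [ 612. -130.]
t 53.9 ee [ 426.4 -340.4  226.3] turn -0.2 shift [ 0.16  0.16 19.53] rows 4
```

Emit:
move_arm --pt "0.3 0.1 4 0 80" --pt "0 0 5 0 80" --pt "0 0 5 0 80" --pt "0 0 3.5 0 80" --pt "0 0 2 0 80" --pt "0 0 0 0 0" --pt "0 0 0 0 0" --pt "0 0 0 0 0" --pt "0 0 0 0 0" --pt "0 0 0 0 0"

```text
t: 55.12
ee_pos: [431.3, -342.7, 34.2]
orientation: [3.14, -0.002, 0.003]
ft_force: [1.3, 0.2, 7.0]
width: 39.5
grasp_force: 30.1
```

Run:
```python
from h import *
o=get_obs(); print(o["width"],o["grasp_force"]); go((665.2,-164.5,230),-93.27)
```

```text
39.46300935928701 30.108327620546333
t 55.1 ee [ 431.3 -342.7   34.2] turn 3.2 shift [ 22.34 -19.12 -19.58] rows 6
```

Run:
```python
from h import *
cv2.imwrite("pics/g1.png",optics.get_image("wrist")[150:,150:430])
```

```text
(no output)
```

View pics/g1.png

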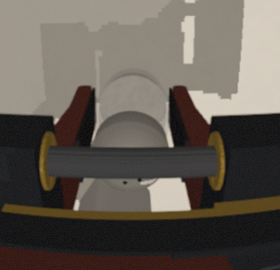

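Run:
```python
from h import *
K=cal("wrist")
for z in(0,66,90):
  for x in (413,424,431,438,446): print(z,x,proj("wrist",(x,-342,z),K).round(), end=" ")
  print()
a=np.linspace(0,6.28,60)
for x in(428,436,444): print(x,"top edge row", min(proj("wrist",(x+22*np.cos(t),-342+22*np.sin(t),66),K)[1] for t in a).round(), "lowbody",min(proj("wrist",(x+22*np.cos(t),-342+22*np.sin(t),0),K)[1] for t in a).round(),"cap bottom-of-picture",max(proj("wrist",(x+17*np.cos(t),-342+17*np.sin(t),90),K)[1] for t in a).round(),"cap top",min(proj("wrist",(x+17*np.cos(t),-342+17*np.sin(t),90),K)[1] for t in a).round())
```

```text
0 413 [282. 258.] 0 424 [282. 243.] 0 431 [282. 233.] 0 438 [282. 223.] 0 446 [282. 210.] 
66 413 [282. 313.] 66 424 [282. 294.] 66 431 [282. 281.] 66 438 [282. 267.] 66 446 [282. 250.] 
90 413 [283. 344.] 90 424 [283. 323.] 90 431 [283. 309.] 90 438 [283. 293.] 90 446 [283. 275.] 
428 top edge row 242.0 lowbody 204.0 cap bottom-of-picture 348.0 cap top 277.0
436 top edge row 224.0 lowbody 192.0 cap bottom-of-picture 333.0 cap top 257.0
444 top edge row 206.0 lowbody 179.0 cap bottom-of-picture 317.0 cap top 237.0
```

Emit:
move_arm --pt "0 0 -1 0 0" --pt "0 0 -3 0 0" --pt "0 0 -6 0 0" --pt "0 0 -6 0 0" --pt "0 0 -4 3.2 0" --pt "3.7 -3.2 0 0 0" --pt "3.7 -3.2 0 0 0" --pt "3.7 -3.2 0 0 0" --pt "3.7 -3.2 0 0 0" --pt "3.7 -3.2 0 0 0"

```text
t: 56.42
ee_pos: [624.7, -191.6, 233.3]
orientation: [-3.14, 0.089, 0.001]
ft_force: [0.4, -0.1, -0.8]
width: 39.1
grasp_force: 29.6
```

Emit:
move_arm --pt "3.5 -3.1 0 0 0" --pt "0 0 0 0 0" --pt "0 0 0 0 0"

```text
t: 56.8
ee_pos: [659.9, -163.9, 232.8]
orientation: [-3.14, 0.089, 0.002]
ft_force: [-0.9, 0.0, -1.2]
width: 39.1
grasp_force: 29.6
```

Run:
```python
from h import *
o=get_obs(); print(o["width"],o["grasp_force"]); go((665.2,-164.5,230),-93.27)
K=cal("wrist"); cv2.imwrite("pics/g2.png",optics.get_image("wrist"))
for d in spotter.regions_of("wrist","slot_grey")[:1]:
    ys,xs=np.nonzero(d["region"]); p=at("wrist",((xs.min()+xs.max())/2,ys.min()),88,K); print(d["conf"],xs.min(),xs.max(),ys.min(),ys.max(),p[:2].round(1))
e=o["ee_pos"]; a=np.linspace(0,6.28,60)
for dx in(-4,0,4,8):
    f=lambda r,z:[proj("wrist",(e[0]+dx+r*np.cos(t),e[1]+r*np.sin(t),e[2]-34.2+z),K)[1] for t in a]
    print(dx,"shoulder top",min(f(22,66)),"base top",min(f(22,0)),"cap",min(f(17,90)),max(f(17,90)))
```

```text
39.119446982366505 29.56142677925527
t 56.8 ee [ 659.9 -163.9  232.8] turn 0.0 shift [0.54 0.03 0.28] rows 1
0.68 251 315 157 219 [ 696.4 -166.3]
-4 shoulder top 243.43625692243012 base top 205.2068180765612 cap 279.26445314946653 349.48133770961715
0 shoulder top 234.7901852118329 base top 199.0234187279823 cap 269.65371968792124 342.2705817480399
4 shoulder top 225.97543073922714 base top 192.78313913032898 cap 259.7584898655487 334.79386821035166
8 shoulder top 217.00037060352582 base top 186.4898618124799 cap 249.58513422795045 327.044600530865
```

View pics/g2.png

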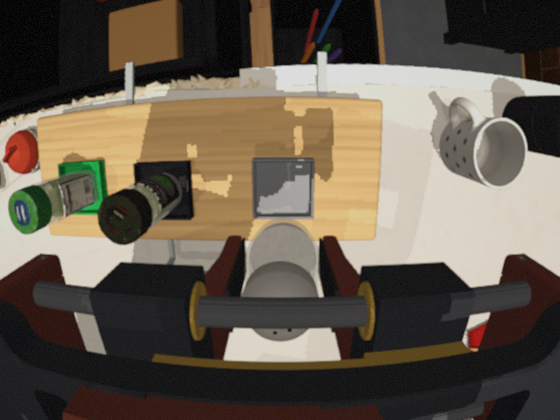

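The wrist view shows both jars standing in their slots and the shaker in hand near the grey slot. Its base outline sits at row 221 instead of the expected ~195, so it may be tilted. I'll check that numerically.

```bash
cat > tilt.py <<'E'
from h import *
from scipy.optimize import least_squares
o=get_obs(); e=o["ee_pos"]; m=R.from_rotvec(o["orientation"]).as_matrix(); K=cal("wrist"); im=optics.get_image("wrist")
ds=spotter.regions_of("wrist","shaker"); ds=[d for d in ds if 240<d["point"][0]<320][:1]
d=ds[0]; reg=d["region"]; print(d["conf"],d["point"],reg.sum())
for r in range(190,350,8):
    x=np.nonzero(reg[r])[0]; print(r,(x.min(),x.max(),len(x)) if len(x) else None,end="; ")
print()
def sil(dx,dz,tilt):
    a=np.linspace(0,2*np.pi,48); pts=[]
    for z,r in((0,22),(66,22),(66,17),(90,17)):
        for t in a: pts.append((r*np.cos(t),r*np.sin(t),z))
    P=np.array(pts)-[0,0,50]; P=P@R.from_euler("y",tilt,degrees=True).as_matrix().T
    P=P+[dx,0,50-34.2+dz]
    return np.array([proj("wrist",e+p[0]*m[:,0]+p[1]*m[:,1]-[0,0,0]+np.array([0,0,p[2]]),K) for p in P])
for tilt in(-20,-15,-10,-5,0,5,10):
    for dx in(-4,2,8):
        s=sil(dx,0,tilt); print(tilt,dx,"base",s[:48].min(0).round(),s[:48].max(0).round(),"shoulder",s[48:96].min(0).round(),s[48:96].max(0).round(),"cap",s[144:].min(0).round(),s[144:].max(0).round())
E
python3 tilt.py
```

```text
0.63 [280.7, 266.8] 5611
190 None; 198 None; 206 None; 214 None; 222 (np.int64(266), np.int64(299), 34); 230 (np.int64(257), np.int64(307), 51); 238 (np.int64(252), np.int64(312), 61); 246 (np.int64(248), np.int64(317), 70); 254 (np.int64(246), np.int64(317), 72); 262 (np.int64(246), np.int64(318), 73); 270 (np.int64(245), np.int64(319), 75); 278 (np.int64(245), np.int64(318), 74); 286 (np.int64(245), np.int64(316), 72); 294 (np.int64(242), np.int64(317), 76); 302 None; 310 None; 318 None; 326 None; 334 (np.int64(259), np.int64(301), 43); 342 None; 
-20 -4 base [248. 184.] [318. 241.] shoulder [237. 264.] [330. 323.] cap [243. 317.] [324. 359.]
-20 2 base [248. 173.] [319. 232.] shoulder [236. 251.] [331. 314.] cap [243. 304.] [325. 349.]
-20 8 base [247. 163.] [319. 224.] shoulder [235. 237.] [332. 304.] cap [242. 290.] [326. 339.]
-15 -4 base [248. 189.] [318. 248.] shoulder [236. 258.] [331. 325.] cap [243. 308.] [325. 358.]
-15 2 base [248. 179.] [318. 239.] shoulder [236. 245.] [332. 315.] cap [242. 295.] [326. 348.]
-15 8 base [248. 169.] [318. 231.] shoulder [235. 232.] [332. 
[... 760 characters left out ...]
32. 316.] cap [240. 265.] [328. 338.]
0 8 base [249. 186.] [317. 252.] shoulder [235. 217.] [333. 306.] cap [239. 249.] [329. 327.]
5 -4 base [249. 211.] [317. 276.] shoulder [236. 239.] [331. 326.] cap [240. 269.] [327. 345.]
5 2 base [249. 202.] [317. 268.] shoulder [235. 226.] [332. 316.] cap [240. 254.] [328. 334.]
5 8 base [249. 193.] [317. 259.] shoulder [234. 213.] [333. 305.] cap [239. 239.] [329. 322.]
10 -4 base [250. 218.] [317. 283.] shoulder [236. 235.] [331. 325.] cap [240. 259.] [328. 340.]
10 2 base [249. 209.] [317. 275.] shoulder [235. 222.] [332. 315.] cap [239. 244.] [329. 328.]
10 8 base [249. 199.] [317. 267.] shoulder [234. 209.] [333. 304.] cap [238. 228.] [330. 315.]
```

Run:
```python
from h import *
o=get_obs(); e=o["ee_pos"]; im=optics.get_image("scene"); K=cal("scene")
for z in(0,35,66,90): print(z,"axis px",proj("scene",e+[0,0,z-34.2],K).round(1),"r22 px",22*544/np.linalg.norm(e-K[1]))
for d in spotter.regions_of("scene","shaker")[:3]:
    print(d["conf"],np.round(d["point"]))
    if np.hypot(*(np.array(d["point"])-proj("scene",e,K)))<25:
        for r in np.unique(np.nonzero(d["region"])[0]): x=np.nonzero(d["region"][r])[0]; print(r,x.min(),x.max(),end="; ")
c=proj("scene",e,K).round().astype(int); g=cv2.cvtColor(im,cv2.COLOR_BGR2GRAY); print(); print(c)
for r in range(c[1]-24,c[1]+22,2): print(r," ".join("%3d"%v for v in g[r,c[0]-18:c[0]+19:2]))
```

```text
0 axis px [347.  177.9] r22 px 6.917126876581574
35 axis px [347.7 167.8] r22 px 6.917126876581574
66 axis px [348.4 158.7] r22 px 6.917126876581574
90 axis px [348.9 151.5] r22 px 6.917126876581574
0.57 [346. 172.]
152 347 347; 153 345 350; 154 343 351; 155 343 351; 156 342 352; 157 342 352; 158 342 352; 159 342 352; 160 342 352; 161 342 352; 162 342 352; 163 341 352; 164 341 352; 165 341 351; 166 341 351; 167 341 351; 168 340 351; 169 340 351; 170 340 351; 171 340 351; 172 340 352; 173 340 352; 174 340 352; 175 340 352; 176 340 352; 177 340 351; 178 341 351; 179 342 351; 180 343 350; 181 346 347; 0.32 [345. 211.]

[348 168]
144 109 106 101  72  41  29  23  45 102  74  70  20  14  21  27  85  55  37  99
146 110 109 111 114  56  23  20  44 109 112 103  23  10  14  30  61  47  47  51
148 109 109 109 113  57  25  22  47 111 110 108  85  41  24  19  36  47  95  71
150 111 111 111 115  60  22  20  44 109 110 113 113  59  23  24  52 106 111 102
152 113 113 108 114  55  26  14  58  80  82  99 107  54  22  20  93 113 112 105
154  86  97 106 109  53  21  31  76  89  94  87  88  29  28  21  9
[... 673 characters left out ...]
   4  67 132 145 145 147 141 104  18  11   8   5   9   3   3
174   9   9   6   9   4  61 117 131 131 136 132  93  13   1   5   1  10  10  12
176   7   6  11   2   0  48 102 114 117 122 116  63   7  10   6   5   3   5   1
178   1   7   3   9   7  25  75  98 108 110  93  32   4  12   5  10   5  11   8
180   4   6   6  12   9   2  21  38  47  44  33   5  11   1   6  11   4  11   6
182   6   6  12   6   8   8   7   4   6   3   6   8   5   5   8  10   4  13   9
184  12   4   1   8   4   4   2   2   3   9   8  11   4   1   7   7   8   6   1
186   9   7   5   7   5   1   1   8   5   3   9   6   4   6   9  12   8  10   7
188   2   8   1   2   8   9   3   9   8   2   5   5  11   9  14  12   6   3   4
```

The evidence fits an upright shaker held at the pad edge, about 15 mm off in x. I'll set it down on free counter and regrasp it centred.

Run:
```python
from h import *
go((520,-260,35),-93.27)
```

```text
t 57.1 ee [ 660.3 -164.6  233.4] turn -0.0 shift [-13.46  10.32  19.84] rows 5
```

Emit:
move_arm --pt "-4.5 3.4 0 0 0" --pt "-4.5 3.4 0 0 0" --pt "-4.5 3.5 0 0 0" --pt "0 0 5 0 0" --pt "0 0 6 0 0" --pt "0 0 5 0 0" --pt "0 0 3 0 0" --pt "0 0 0.5 0 0" --pt "0 0 0.3 0 0" --pt "0 0 0 0 0"

```text
t: 58.35
ee_pos: [521.1, -259.5, 36.5]
orientation: [3.139, -0.089, 0.003]
ft_force: [-0.2, -0.2, -0.9]
width: 39.3
grasp_force: 29.6
```

Run:
```python
from h import *
o=get_obs(); print(o["ee_pos"],o["ft_force"].round(1),o["width"])
```

```text
[ 521.12116608 -259.52598691   36.50171995] [-0.2 -0.2 -0.9] 39.25930863774382
```

Lower 2 mm, release, shift −15 mm and regrasp.

Emit:
move_arm --pt "0 0 0.2 0 0" --pt "0 0 0 0 0" --pt "0 0 0 0 80" --pt "0 0 0 0 80" --pt "0 0 0 0 80" --pt "-0.8 0 0 0 80" --pt "-0.7 0 0 0 80" --pt "0 0 0 0 80"

```text
t: 59.35
ee_pos: [504.3, -258.0, 33.0]
orientation: [-3.14, 0.09, 0.001]
ft_force: [0.2, -0.3, -0.2]
width: 70.4
grasp_force: 0.0
```

```bash
cat > sh.py <<'E'
from h import *
o=get_obs(); e=o["ee_pos"]; K=cal("wrist"); im=optics.get_image("wrist"); print(e,o["width"],o["ft_force"].round(1))
for d in spotter.regions_of("wrist","shaker")[:2]:
    reg=d["region"]; rr=np.unique(np.nonzero(reg)[0]); print(d["conf"],d["point"],rr.min(),rr.max())
    for r in range(rr.min(),rr.max(),8): x=np.nonzero(reg[r])[0]; print(r,(x.min(),x.max()) if len(x) else None,end="; ")
    print()
b=34.2 if e[2]>60 else e[2]
a=np.linspace(0,6.28,60)
for dx in(-20,-15,-10,-5,0,5):
    f=lambda r,z:[proj("wrist",(e[0]+dx+r*np.cos(t),e[1]+r*np.sin(t),e[2]-b+z),K)[1] for t in a]
    print(dx,"base min row",min(f(22,0)).round(),"shoulder",min(f(22,66)).round(),"cap",min(f(17,90)).round(),max(f(17,90)).round())
K=cal("scene"); optics.get_image("scene")
for d in spotter.regions_of("scene","shaker")[:2]:
    ys,xs=np.nonzero(d["region"]); print("scene",d["conf"],d["point"],ys.min(),ys.max(),"base px",xs[ys>ys.max()-6].mean(),"pred mid",proj("scene",e+[0,0,45-b],K).round(1))
    p=at("scene",((xs.min()+xs.max())/2,ys.max()),e[2]-b,K); v=K[2][:2,2]/np.linalg.norm(K[2][:2,2]); print("scene base centre",(p[:2]+22*v).round(1))
E
python3 sh.py
```

```text
[ 504.27314554 -257.96282895   33.02664278] 70.4497965554523 [ 0.2 -0.3 -0.2]
0.85 [281.9, 246.9] 192 296
192 (np.int64(281), np.int64(286)); 200 (np.int64(262), np.int64(304)); 208 (np.int64(253), np.int64(314)); 216 (np.int64(248), np.int64(319)); 224 (np.int64(245), np.int64(322)); 232 (np.int64(245), np.int64(324)); 240 (np.int64(246), np.int64(323)); 248 (np.int64(247), np.int64(322)); 256 (np.int64(245), np.int64(323)); 264 (np.int64(242), np.int64(324)); 272 (np.int64(242), np.int64(324)); 280 (np.int64(243), np.int64(322)); 288 (np.int64(248), np.int64(318)); 
-20 base min row 230.0 shoulder 277.0 cap 316.0 378.0
-15 base min row 223.0 shoulder 267.0 cap 306.0 370.0
-10 base min row 215.0 shoulder 257.0 cap 295.0 362.0
-5 base min row 207.0 shoulder 247.0 cap 283.0 353.0
0 base min row 200.0 shoulder 236.0 cap 271.0 344.0
5 base min row 192.0 shoulder 225.0 cap 258.0 335.0
scene 0.8 [353.6, 250.9] 235 264 base px 352.89230769230767 pred mid [352. 250.]
scene base centre [ 517.6 -254.7]
```

Emit:
move_arm --pt "0.4 0 0 0 80" --pt "0 0 0 0 0" --pt "0 0 0 0 0" --pt "0 0 0 0 0" --pt "0 0 0 0 0" --pt "0 0 0 0 0"

```text
t: 60.3
ee_pos: [509.2, -258.4, 33.1]
orientation: [-3.14, 0.089, 0.0]
ft_force: [-0.7, -1.2, -1.1]
width: 39.8
grasp_force: 29.6
```

```bash
python3 sh.py
```

```text
[ 509.16333896 -258.35694707   33.08967478] 39.75633178284208 [-0.7 -1.2 -1.1]
0.66 [282.2, 255.0] 199 297
199 (np.int64(277), np.int64(286)); 207 (np.int64(261), np.int64(304)); 215 (np.int64(254), np.int64(311)); 223 (np.int64(247), np.int64(316)); 231 (np.int64(244), np.int64(320)); 239 (np.int64(244), np.int64(320)); 247 (np.int64(245), np.int64(320)); 255 (np.int64(244), np.int64(320)); 263 (np.int64(243), np.int64(318)); 271 (np.int64(240), np.int64(320)); 279 (np.int64(239), np.int64(321)); 287 (np.int64(239), np.int64(320)); 295 (np.int64(242), np.int64(318)); 
-20 base min row 230.0 shoulder 277.0 cap 316.0 377.0
-15 base min row 223.0 shoulder 267.0 cap 306.0 370.0
-10 base min row 215.0 shoulder 257.0 cap 294.0 361.0
-5 base min row 207.0 shoulder 246.0 cap 283.0 353.0
0 base min row 200.0 shoulder 236.0 cap 271.0 344.0
5 base min row 192.0 shoulder 224.0 cap 258.0 334.0
scene 0.78 [352.3, 252.0] 235 263 base px 352.3174603174603 pred mid [352.7 249.3]
scene base centre [ 521.9 -251.3]
```

The shaker is now centred; its body is simply about 40 mm wide at the grip. Next I'll lift it and take it to the grey slot.

Emit:
move_arm --pt "0 0 -2 0 0" --pt "0 0 -6 0 0" --pt "0 0 -6 0 0" --pt "0 0 -4 0 0" --pt "5 -3 0 0 0" --pt "5 -3 0 0 0" --pt "5 -3.2 0 0 0" --pt "0 0 0 0 0" --pt "0 0 0 0 0"

```text
t: 61.62
ee_pos: [663.6, -174.8, 213.6]
orientation: [3.14, -0.088, -0.001]
ft_force: [0.6, -0.3, -1.0]
width: 40.1
grasp_force: 29.6
```

```bash
python3 sh.py | tail -14
python3 - <<'E'
from h import *
K=cal("wrist"); optics.get_image("wrist"); print(get_obs()["width"])
for d in spotter.regions_of("wrist","slot_grey")[:2]:
    ys,xs=np.nonzero(d["region"]); p=at("wrist",((xs.min()+xs.max())/2,ys.min()),88,K); print(d["conf"],xs.min(),xs.max(),ys.min(),ys.max(),"centre",(p[:2]-30*RX).round(1))
go((665.5,-165.5,111),-93.27)
E
```

```text
[ 663.58336976 -174.80483112  213.62500686] 40.09339973319606 [ 0.6 -0.3 -1. ]
0.7 [281.4, 255.2] 199 296
199 (np.int64(276), np.int64(288)); 207 (np.int64(261), np.int64(303)); 215 (np.int64(254), np.int64(310)); 223 (np.int64(247), np.int64(316)); 231 (np.int64(244), np.int64(319)); 239 (np.int64(244), np.int64(320)); 247 (np.int64(244), np.int64(320)); 255 (np.int64(244), np.int64(320)); 263 (np.int64(243), np.int64(319)); 271 (np.int64(240), np.int64(320)); 279 (np.int64(239), np.int64(321)); 287 (np.int64(239), np.int64(320)); 295 (np.int64(243), np.int64(317)); 
-20 base min row 229.0 shoulder 276.0 cap 315.0 376.0
-15 base min row 222.0 shoulder 266.0 cap 304.0 368.0
-10 base min row 214.0 shoulder 256.0 cap 293.0 360.0
-5 base min row 207.0 shoulder 245.0 cap 281.0 351.0
0 base min row 199.0 shoulder 235.0 cap 270.0 342.0
5 base min row 191.0 shoulder 224.0 cap 257.0 333.0
scene 0.81 [353.5, 174.1] 157 185 base px 350.8333333333333 pred mid [350.9 170.9]
scene base centre [ 676.1 -170.4]
scene 0.74 [312.9, 225.6] 209 244 base px 350.8192771084337 pred mid [350.9 170.9]
scene base centre [ 310.6 -234.3]
39.80380561113093
0.6 237 303 163 227 centre [ 667.3 -164.8]
t 61.9 ee [ 663.5 -175.8  213.5] turn -0.0 shift [ 0.14 -1.04 10.25] rows 2
```

Emit:
move_arm --pt "0.2 -1 0 0 0" --pt "0 0 3 0 0" --pt "0 0 3 0 0" --pt "0 0 2 0 0" --pt "0 0 1 0 0" --pt "0 0 0.6 0 0" --pt "0 0 0.4 0 0" --pt "0 0 0 0 0"

```text
t: 62.92
ee_pos: [667.0, -165.2, 113.5]
orientation: [3.14, -0.089, 0.001]
ft_force: [0.3, -0.2, -1.3]
width: 39.8
grasp_force: 29.6
```

Run:
```python
from h import *
o=get_obs(); print(o["ee_pos"],o["ft_force"].round(1),o["width"])
```

```text
[ 666.99457461 -165.19827345  113.47311533] [ 0.3 -0.2 -1.3] 39.83332672711339
```

Emit:
move_arm --pt "0 0 0.3 0 0" --pt "0 0 0 0 0" --pt "0 0 0 0 75" --pt "0 0 0 0 75" --pt "0 0 0 0 75" --pt "0 0 -4 0 75" --pt "0 0 -6 0 75" --pt "0 0 -4 0 75" --pt "-6 0 0 0 75" --pt "-6 0 0 0 75"

```text
t: 64.18
ee_pos: [546.0, -158.2, 250.7]
orientation: [3.14, -0.088, 0.002]
ft_force: [-0.6, -0.9, 1.3]
width: 66.0
grasp_force: 0.0
```

Emit:
move_arm --pt "-6 0 0 0 75" --pt "-6 0 0 0 75" --pt "-3 3 0 0 75" --pt "0 6 0 0 75" --pt "0 6 0 0 75" --pt "0 6 0 0 75" --pt "0 0 0 0 75" --pt "0 0 0 0 75"

```text
t: 65.18
ee_pos: [384.9, -359.1, 249.8]
orientation: [-3.139, 0.09, 0.001]
ft_force: [0.6, 0.4, -0.9]
width: 65.7
grasp_force: 0.0
```

Run:
```python
from h import *
o=get_obs(); print(o["ee_pos"])
KW=cal("wrist"); im=optics.get_image("top"); optics.get_image("scene"); optics.get_image("wrist")
S=dict(shaker=((665.5,-165.3),90),jar_black=((671,-41.5),105),jar_green=((682,59),108))
for n,(xy,h) in S.items():
  for c in("top","scene"):
    K=cal(c); a,b=proj(c,(*xy,77),K),proj(c,(*xy,77+h),K); print(n,c,"pred bottom",a.round(),"top",b.round(),[(round(d["conf"],2),np.round(d["point"]).tolist(),[int(v) for q in np.nonzero(d["region"])[::-1] for v in(q.min(),q.max())]) for d in spotter.regions_of(c,n)[:2] if d["region"].any()])
for d in spotter.regions_of("top","tray_handle")[:1]:
    m=d["region"];ys,xs=np.nonzero(m); print("tray",d["conf"],xs.min(),xs.max(),ys.min(),ys.max())
K=cal("top"); a=proj("top",(*r2w((-127,0)),65),K); print("handle expected home px",a,proj("top",(*r2w((-122,0)),65),K))
g=cv2.cvtColor(im,cv2.COLOR_BGR2GRAY)
for u in(305,315,325): print(u,g[170:215,u])
```

```text
[ 384.89787004 -359.11004606  249.83966214]
shaker top pred bottom [360. 150.] top [366. 137.] [(0.62, [362.0, 145.0], [354, 372, 129, 154])]
shaker scene pred bottom [345. 211.] top [347. 186.] [(0.87, [348.0, 202.0], [340, 353, 187, 212])]
jar_black top pred bottom [309. 148.] top [311. 133.] [(0.73, [313.0, 140.0], [302, 320, 125, 155])]
jar_black scene pred bottom [312. 202.] top [313. 173.] [(0.66, [310.0, 186.0], [306, 319, 172, 203])]
jar_green top pred bottom [268. 144.] top [266. 128.] [(0.97, [268.0, 136.0], [258, 276, 120, 150])]
jar_green scene pred bottom [288. 194.] top [288. 165.] [(0.73, [285.0, 183.0], [281, 294, 164, 195])]
tray 0.97 249 385 100 196
handle expected home px [315.24639998 193.75710532] [315.35059537 191.73872316]
305 [111  94  85  99 119 124 107  86  91 117 133 138 139 141 140 140 140 140
 140 137 130 129 131 126 108 100 114 128 133 137 140 140 141 141 141 141
 140 140 140 139 139 139 139 139 139]
315 [112  99  87  93 114 124 112  91  90 112 131 139 140 139 139 140 140 140
 140 138 131 127 131 133 123 102  98 115 128 134 137 140 141 141 141 141
 141 140 139 140 140 140 140 140 140]
325 [119 109  93  83  97 120 127 113  93  98 121 135 140 140 141 141 141 141
 141 140 137 129 128 133 130 114  99 108 124 133 137 141 141 141 141 141
 142 141 142 141 142 141 141 141 141]
```

All three containers stand in their slots. Tray travel measured about 127.5 mm of 130, so I'll nudge the handle firmly with shut fingers to make sure it is home.

Run:
```python
from h import *
go((*r2w((-165,0)),52),-93.27)
```

```text
t 65.7 ee [ 385.5 -359.2  250.3] turn 0.1 shift [ 11.84 -31.29  19.83] rows 7
```

Emit:
move_arm --pt "2 -5.2 0 0 0" --pt "2 -5.2 0 0 0" --pt "2 -5.2 0 0 0" --pt "2 -5.2 0 0 0" --pt "2 -5.2 0 0 0" --pt "1.8 -5.3 0 0 0" --pt "0 0 6 0 0" --pt "0 0 6 0 0" --pt "0 0 5 0 0" --pt "0 0 2.8 0 0"

```text
t: 66.92
ee_pos: [519.5, -53.3, 49.6]
orientation: [-3.14, 0.089, 0.005]
ft_force: [0.6, -0.0, 0.7]
width: 0.7
grasp_force: 0.0
```

Emit:
move_arm --pt "0 0 0 0 0" --pt "1 0 0 0 0" --pt "0.8 0 0 0 0" --pt "0.4 0 0 0 0" --pt "0.3 0 0 0 0" --pt "0.3 0 0 0 0" --pt "0 0 0 0 0"

```text
t: 67.8
ee_pos: [545.4, -55.0, 51.9]
orientation: [-3.14, 0.089, 0.011]
ft_force: [-9.7, 0.2, 8.7]
width: 0.2
grasp_force: 4.9
```

Run:
```python
from h import *
o=get_obs(); print(w2r(o["ee_pos"]),o["ee_pos"][2],o["ft_force"].round(1))
```

```text
[-1.41128351e+02 -3.12116304e-02] 51.89853741432735 [-9.7  0.2  8.7]
```

Emit:
move_arm --pt "0.3 0 0 0 0" --pt "0.3 0 0 0 0" --pt "0 0 0 0 0"

```text
t: 68.18
ee_pos: [545.4, -54.8, 51.2]
orientation: [-3.139, 0.089, 0.03]
ft_force: [-26.8, 0.4, 20.7]
width: 0.4
grasp_force: 13.0
```

Run:
```python
from h import *
o=get_obs(); print(w2r(o["ee_pos"]),o["ee_pos"][2],o["ft_force"].round(1))
```

```text
[-1.41101197e+02  1.37784742e-01] 51.20627247450624 [-26.8   0.4  20.7]
```

It doesn't move under 27 N, so the tray is hard on its stop. I'll retreat, run a last check and hand in.

Emit:
move_arm --pt "-1 0 0 0 0" --pt "-3 0 0 0 0" --pt "-3 0 -5 0 0" --pt "-4 0 -6 0 0" --pt "-2 5 -3 0 0" --pt "0 6 0 0 0" --pt "0 6 0 0 0" --pt "0 6 0 0 0" --pt "0 0 0 0 0" --pt "0 0 0 0 0"

```text
t: 69.42
ee_pos: [417.0, -277.9, 184.0]
orientation: [-3.14, 0.091, 0.0]
ft_force: [-0.8, 0.5, -0.2]
width: 0.5
grasp_force: 0.0
```

Run:
```python
from h import *
optics.get_image("scene"); optics.get_image("top")
for n in("shaker","jar_black","jar_green","salt_box","lemon","tin_a"):
  for c in("scene","top"): print(n,c,[(round(d["conf"],2),np.round(d["point"]).tolist()) for d in spotter.find_in(c,n)[:4]])
print(get_obs()["ee_pos"], get_obs()["t"])
```

```text
shaker scene [(0.58, [343.0, 208.0])]
shaker top [(0.75, [365.0, 142.0])]
jar_black scene [(0.83, [315.0, 190.0])]
jar_black top [(0.9, [310.0, 139.0]), (0.19, [309.0, 153.0])]
jar_green scene [(0.79, [293.0, 182.0])]
jar_green top [(0.57, [268.0, 135.0])]
salt_box scene [(0.69, [351.0, 290.0]), (0.17, [311.0, 187.0])]
salt_box top [(0.23, [318.0, 177.0])]
lemon scene [(0.52, [231.0, 188.0]), (0.33, [304.0, 216.0])]
lemon top [(0.58, [171.0, 139.0])]
tin_a scene [(0.72, [301.0, 217.0]), (0.59, [210.0, 248.0]), (0.45, [348.0, 231.0]), (0.44, [323.0, 224.0])]
tin_a top [(0.92, [213.0, 294.0])]
[ 417.32566988 -278.13847528  184.12704033] 70.125
```

Run:
```python
from h import *
for y in(48,-39,-126): print(proj("scene",(*r2w((-13,y)),28)).round())
print(close_job())
```

```text
[305. 212.]
[328. 218.]
[351. 225.]
the job is handed in; nothing more can be done
None
```

The job is handed in: all three tins are in the tray, the tray is pushed home against its stop, and the black jar, green jar and shaker stand in their matching slots. The salt box and lemon were not touched. Measured tray travel was about 127.5 mm of the stated 130, but the tray did not move under a 27 N push. No verdict came back.

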